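# Scan a job ticket and a stock bin on a trim-shop bench

## Task

Take the hand scanner from its rest and scan the job ticket on the tilting clip stand, then the label of the bin of upholstery buttons: each time hold the scanner still for a second, about 100 mm from the label, pointed squarely at the middle of it. Then put the scanner back in its rest the way it was, without dropping it, and let go. Do not touch the stand or the bins, and leave the other things on the bench where they are.

Things in the scene. Friction and masses are not known exactly. Their poses are not given: they have to be found in the camera images.
- scanner_grip (a point): Stick-shaped hand scanner, 200 g. Slim grey grip 130 long x 32 wide x 28 thick, flat sides; black head 42 long x 62 wide. This is the point to hold: mid width and thickness, 75 mm ahead of the rear end, 53 mm behind the head, 10 mm behind the centre of mass. x: forward, along the beam; y: across; z: top side (up in the rest). Grip reaches 14 mm above and below; head 14 below to 20 above.
- scanner_nose (a point): Middle of the scanner's front window, 95 mm ahead (along x) of scanner_grip; same axes. The beam leaves here along +x.
- rest_bed: Bed of the fixed bare-metal rest, nose end 25 deg down; frame = scanner_grip's when seated (85 mm over the table; x forward down the slope, z square to it). The grip lies on an 18 mm wide rib: fingers straddle it here, 35 mm free depth. Cheeks 5 mm clear of the grip's rear (x -74..-60 mm) and the head (x 70..86) reach 4 mm above the origin; a nose lip 2 mm past the window. Lift off along z.
- rest_nose (a point): Point of the rest where scanner_nose lies when seated: 95 mm along x of rest_bed.
- ticket: Job ticket's label, 62 wide x 44 mm high, black bars on white, on an 86 x 105 mm board with a clip at its top edge, on a fixed post stand. Origin mid-label, about 115 mm over the table; z outward normal (away from the robot, 28 to 46 deg above level, differs from start to start), x down the slope, y along the width. The board hinges stiffly.
- button_label: Label, 62 wide x 44 mm high, on the sloping front of the fixed blue bin that holds grey dome-shaped upholstery buttons (bin 150 deep x 110 wide, 115 mm high at the back). Origin mid-label, about 68 mm over the table; z outward normal (away from the robot, 38 deg above level), x down the slope, y along the width. Bin centre 92 mm level behind the label.
- ring_label: The same label on an equal bin, which holds steel D-rings: not wanted now.
- stand: Foot of the fixed clip stand that carries the ticket; origin under the foot, the ticket about 80 mm along its x.
- bin_button: The fixed bin of buttons; origin under its centre, label side towards +x.
- bin_ring: The fixed bin of D-rings; origin under its centre, label side towards +x.
- rest: The fixed rest's foot; origin under its centre, nose end towards +x. Highest point, the rear cheeks, about 122 mm over the table.
- spray_can_mid (a point): Loose bystander: upright aluminium spray can, 58 mm across, 200 mm tall; point half-way up.
- thread_cone_mid (a point): Loose bystander: upright cone of grey thread, 60 mm across the foot, 180 mm tall; point half-way up.
- cup_mid (a point): Loose bystander: white plastic cup, 60 mm across, 85 mm tall; point half-way up.
- tape_roll_mid (a point): Loose bystander: roll of paper tape lying flat, 68 mm across, 45 mm high; point half-way up.
- staple_box_mid (a point): Loose bystander: cardboard box 60 x 100 x 45 mm high; point half-way up.
- hammer_grip (a point): Loose bystander: hammer lying on the bench; point in its handle.
- brush_grip (a point): Loose bystander: brush lying on the bench; point in its handle.
Mind the look-alikes: they are no part of the job. Leave any purple or red look-alike of the stand alone.

How it is judged:
On the way, in this order (a step that is already met when the one before it is completed fails the run):
1. the scanner has been held steady for 0.7 s, aimed at the job ticket: window 60 to 160 mm before it, beam within 20 mm of its middle and 0.30 rad of square, slower than 20 mm/s and 0.15 rad/s (z of scanner_nose in the frame of ticket between 0.06 and 0.16 m and y of ticket in the frame of scanner_nose between -0.02 and 0.02 m and z of ticket in the frame of scanner_nose between -0.02 and 0.02 m and x of ticket in the frame of scanner_nose above 0.05 m and angle between the x axis of scanner_nose and the z axis of ticket, either way round below 0.3 rad and linear speed of scanner below 0.02 m/s and angular speed of scanner below 0.15 rad/s), for 0.7 s.
2. the scanner has then been held steady for 0.7 s, aimed at the label of the button bin, to the same limits (z of scanner_nose in the frame of button_label between 0.06 and 0.16 m and y of button_label in the frame of scanner_nose between -0.02 and 0.02 m and z of button_label in the frame of scanner_nose between -0.02 and 0.02 m and x of button_label in the frame of scanner_nose above 0.05 m and angle between the x axis of scanner_nose and the z axis of button_label, either way round below 0.3 rad and linear speed of scanner below 0.02 m/s and angular speed of scanner below 0.15 rad/s), for 0.7 s.
At the end, for the whole second after the job is handed in: The scanner lies at rest, released, in its rest as at the start: grip point and nose each within 15 mm of their seated places and its top side within 0.15 rad of square to the bed (distance between scanner_grip and rest_bed below 0.015 m and distance between scanner_nose and rest_nose below 0.015 m and angle between the z axis of scanner_grip and the z axis of rest_bed, either way round below 0.15 rad and linear speed of scanner below 0.02 m/s and contact force between the fingers and scanner below 0.1 N); the robot touches nothing.
It fails at once if the clip stand or a bin is touched (over 2 N) (contact force between any of stand, bin_button, bin_ring and anything else above 2 N).
It fails at once if a bystander is moved more than 25 mm (distance of any of spray_can_mid, thread_cone_mid, cup_mid, tape_roll_mid, staple_box_mid, hammer_grip, brush_grip from where it was at the start of the episode above 0.025 m).
It fails at once if the scanner is dropped (faster than 0.6 m/s while not held) (linear speed of scanner above 0.6 m/s and contact force between the fingers and scanner below 0.1 N).
It also fails if it takes over 64 s, if anything falls off the work surface, if the arm or the gripper's body presses on something with over 40 N, if the wrist force passes 120 N, or if a joint passes its speed limit or range.

## Robot

A 7-joint arm with a two-finger parallel gripper is mounted at the origin on the work surface. World frame = base frame: x ahead of the robot, y to its left, z up, the work surface at z = 0. Lengths are in m, angles in rad, forces in N, time in s.
With the tool pointing down it reaches from about 0.4 to 0.85 m from the base axis. Payload 10.4 kg.
Tool frame: the origin (TCP) lies at the very end of the fingers, on their centre line; the grasp point (between the pads) lies 19 mm behind it (manip.grip_depth is the distance from the TCP to the grasp point, in m); z points along the fingers, y is the direction in which the jaws open and shut (so a half turn about z gives the same grasp; the last joint's range is limited). The gripper opens to 85 mm and grips with 20 to 120 N. Pads are 22 mm wide; open, the fingers measure 114 mm over their backs; the gripper's body (76 mm by 85 mm) begins 54 mm behind the grasp point. The pads swing forward as they close: fully open they stand 13 mm farther back than shut.
Start: joints at [1.143, 0.332, -0.065, 1.46, 0.022, 1.35, -0.088], TCP at [0.246, -0.575, 0.231] pointing down, gripper open.
Joint ranges: [-2.6, 2.6], [-0.5, 2.12], [-1.47, 1.34], [0.16, 2.42], [-1.27, 4.41], [0.06, 2.06], [-2.6, 2.6]. Speed limits (rad/s): [2.22, 2.22, 2.79, 2.79, 3.14, 3.14, 3.14].

## Interface

Orientations are given as a unit quaternion [x, y, z, w].
In Python, from workcell import manip gives the robot as it stands.
- The arm moves only by the tool step_arm, never from a script. Its argument "motion" is a list of rows, each a list of 6 numbers: the shift along the tool's x, y, z in mm, then the turn, a rotation vector about the tool's x, y, z in degrees. A call has 1 to 20 rows; each row shifts and turns the pose as measured when the row begins, along the tool's axes as they then stand; what a row does not reach is not made up. A row lasts 1/8 s, in which the tool goes at most 62.5 mm and 10.7 degrees, less where a joint would pass 70% of its speed; a pose out of reach is approached as far as the arm can. A call with a gripper value outside its range is refused whole. "jaw" is the finger opening in mm, from 0 to 85.4, set as the call begins (left out, the last holds). The fingers move at their own pace and stop on an object; "force" is the grip in N (left out, the last holds). Time passes only in rows, so rows that do not move let the fingers close. It gives the time, the measured TCP pose, the force and the opening at its end, in the units of the state.
- manip.get_obs(): the state, without advancing time (a new reading comes with each control period).
- manip.camera(name): name is "scene" or "top"; returns the picture (384x512x3 uint8, blue, green, red); there is no depth.
- manip.camera_info(name): a dict with "camera_matrix" (3x3 intrinsics, pixels), "k1" (the pictures are not rectified: a ray, as slopes to the right and down, at radius r is drawn at 1 + k1 r^2 times it, then the intrinsics apply), "R" (3x3) and "t" (3): a world point X has camera coordinates R X + t. Camera axes: x right, y down, z forward; pixel columns grow to the right and rows downward; lengths in m; the calibration is good to about 2 mm. A picture is of the moment at which its call begins. camera_info takes no time and is no camera call.
- manip.hand_in(): hands the job in, once; it reports no verdict.
The state is a dict: "clock": time; "joint_pos": joint angles; "joint_velocities": joint speeds; "tau": joint torques, N m; "position": TCP position; "ee_rot": TCP orientation; "ft_force": force on the tool from outside, world axes, zero at the start; "torque": the same for the moment, N m; "grip_width": opening from 0.0 (shut) to 1.0 (fully open).
Only numpy, scipy, OpenCV 4.12 (cv2) and the standard library are available. Lean on these libraries where they do the work, as an engineer would, in place of code of your own. Each camera call takes 0.05 s, during which the arm holds its last target.

## Working session

There is one attempt and no reset: what is moved stays moved. The work goes in short steps, Python scripts to look and compute and a tool call to move; the robot and the scene stay as the last step left them, time stands still between calls to the robot, and variables do not carry over. Pictures are saved under pics/ and viewed, and the job is handed in when it is done.

Besides the shell and the picture viewer there is one more tool, called after "Emit:" as name(argument=value, ...) on one line, values as JSON. step_arm: Moves the arm, as the interface text tells. Its arguments: {"type":"object","properties":{"motion":{"type":"array"},"jaw":{"type":"number"},"force":{"type":"number"}},"required":["motion"]}

```bash
ls; mkdir -p pics
python3 - <<'E'
from workcell import manip
import cv2
for n in("scene","top"):
    im=manip.camera(n); cv2.imwrite(f"pics/{n}0.png",im)
    print(n,manip.camera_info(n))
print(manip.get_obs(), manip.grip_depth)
E
```

```text
pics
scene {'camera_matrix': array([[395.19978639,   0.        , 248.52651778],
       [  0.        , 395.19978639, 186.24582802],
       [  0.        ,   0.        ,   1.        ]]), 'k1': -0.05738277981801267, 'R': array([[ 0.41489489,  0.90971843,  0.01657116],
       [ 0.63496856, -0.27644937, -0.72138109],
       [-0.65167258,  0.30981949, -0.69234003]]), 't': array([-0.10674   , -0.23976817,  1.77099376])}
top {'camera_matrix': array([[435.56528404,   0.        , 254.86151758],
       [  0.        , 435.56528404, 194.95965725],
       [  0.        ,   0.        ,   1.        ]]), 'k1': -0.13431980975659463, 'R': array([[ 0.06847783, -0.99763658,  0.00566094],
       [-0.97704335, -0.06820954, -0.20182604],
       [ 0.20173517,  0.00828962, -0.97940503]]), 't': array([-0.09713608,  0.44515953,  1.5496701 ])}
{'clock': 0.1, 'joint_pos': array([ 1.14341228,  0.33279815, -0.06467518,  1.4608797 ,  0.02160193,
        1.34990522, -0.08853153]), 'joint_velocities': array([ 0.00052578, -0.00152256, -0.00046117, -0.00164562,  0.00020117,
        0.00011706, -0.00049457]), 'tau': array([ 2.20997630e-03, -6.26740122e+01,  4.94864839e-02, -3.92428422e+01,
        1.63334375e-02,  6.92769274e-03,  3.37365805e-05]), 'position': array([ 0.24598301, -0.57418048,  0.23059133]), 'ee_rot': array([ 9.79591854e-01,  2.00995969e-01, -1.64226007e-04, -6.26395019e-04]), 'ft_force': array([ 0.40363887, -0.56965839, -0.35916633]), 'torque': array([ 0.01606693, -0.01865135, -0.0120361 ]), 'grip_width': 0.9998552759972128} 0.0187
```

View pics/scene0.png

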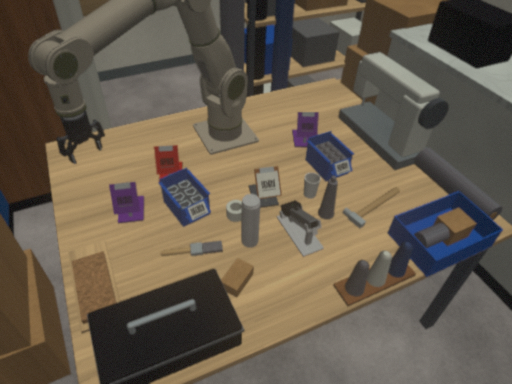

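View pics/top0.png

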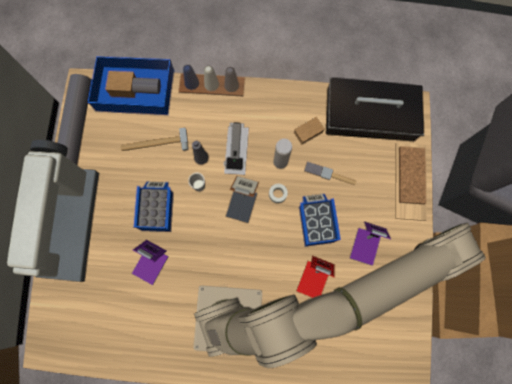

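The scene view shows the rest with the scanner at about (298,222), the grey/white ticket stand at (267,182), the bin with domes at (328,155) and the D-ring bin at (186,196). There are purple and red look-alikes at (307,130), (125,200) and (167,160). I'll take close crops next.

Run:
```python
import cv2,numpy as np
s=cv2.imread("pics/scene0.png");t=cv2.imread("pics/top0.png")
def crop(im,x0,y0,x1,y1,f): return cv2.resize(im[y0:y1,x0:x1],None,fx=f,fy=f,interpolation=cv2.INTER_CUBIC)
cv2.imwrite("pics/c1.png",crop(s,235,125,365,260,4.4)[:600])
cv2.imwrite("pics/c2.png",crop(t,125,105,305,235,4.4)[:600])
```

```text
(no output)
```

View pics/c1.png

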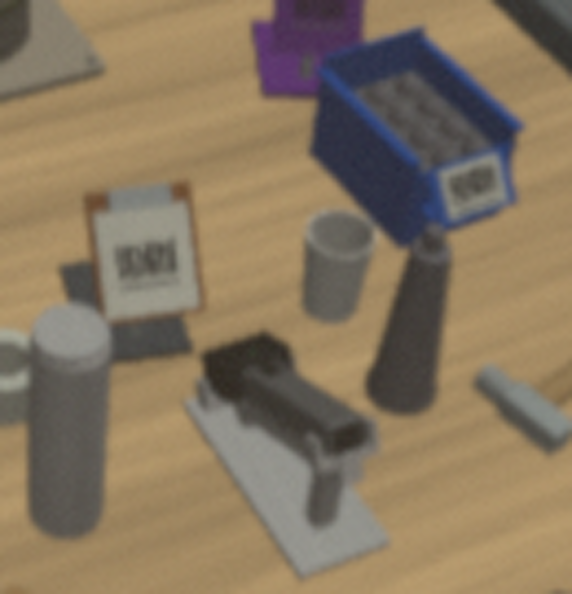

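View pics/c2.png

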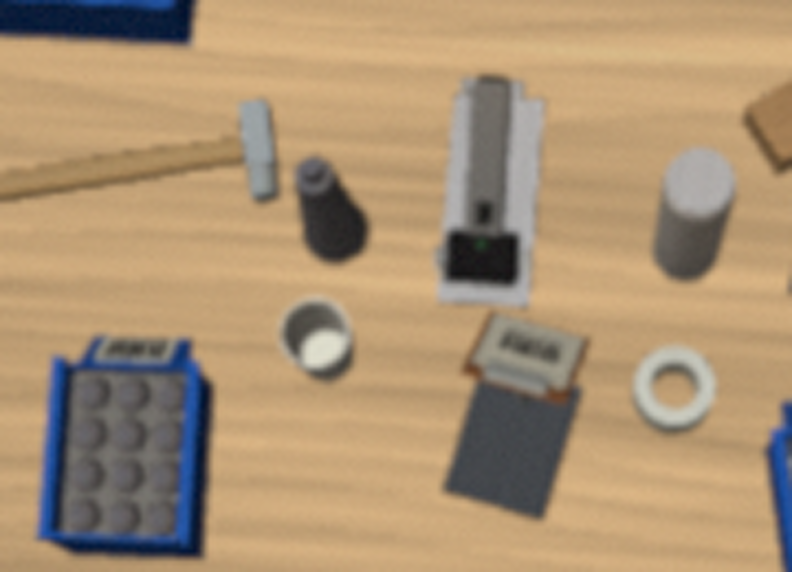

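Run:
```python
import cv2,numpy as np
s=cv2.imread("pics/scene0.png");t=cv2.imread("pics/top0.png")
def crop(im,x0,y0,w,h,f=10):
    c=cv2.resize(im[y0:y0+h,x0:x0+w],None,fx=f,fy=f,interpolation=cv2.INTER_CUBIC)
    for i in range(0,w,5): cv2.putText(c,str(x0+i),(i*f+5,10),0,0.35,(0,255,255)); c[:,i*f+f//2]=c[:,i*f+f//2]//2+np.array([0,90,90],np.uint8)
    for i in range(0,h,5): cv2.putText(c,str(y0+i),(0,i*f+5),0,0.35,(0,255,255)); c[i*f+f//2]=c[i*f+f//2]//2+np.array([0,90,90],np.uint8)
    return c
H=np.hstack
cv2.imwrite("pics/d1.png",H([crop(s,250,162,36,46),crop(t,228,174,32,46)]))
cv2.imwrite("pics/d2.png",H([crop(s,325,155,36,46),crop(t,136,176,36,46)]))
cv2.imwrite("pics/d3.png",H([crop(s,275,195,46,58),crop(t,218,118,34,58)]))
```

```text
(no output)
```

View pics/d1.png

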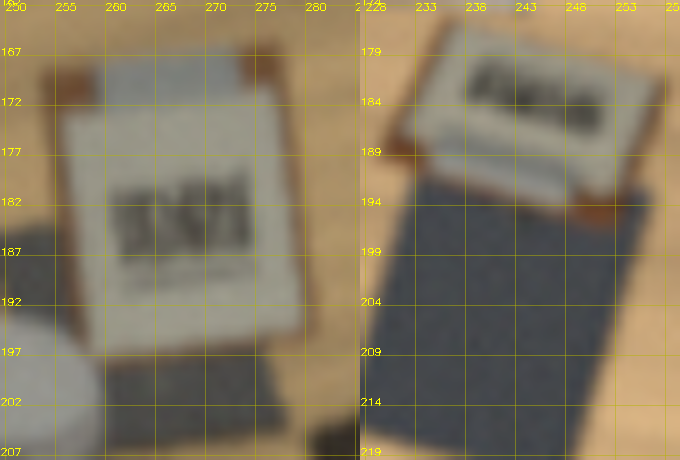

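View pics/d2.png

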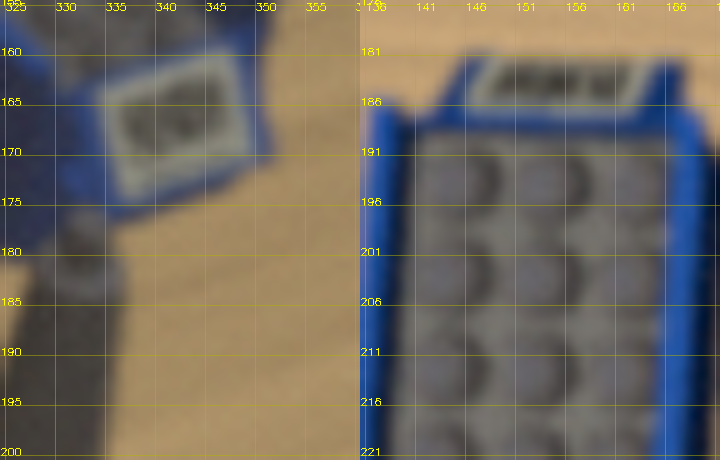

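View pics/d3.png

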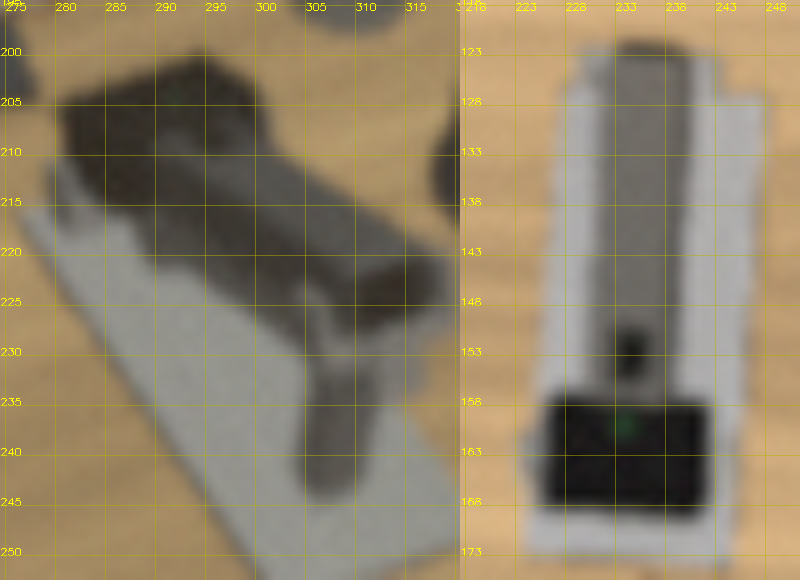

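```bash
cat > h.py <<'E'
import numpy as np, cv2
from scipy.optimize import least_squares
from scipy.spatial.transform import Rotation as Ro
from workcell import manip
CI={n:manip.camera_info(n) for n in("scene","top")}
def proj(n,X):
    c=CI[n];p=np.atleast_2d(X)@c["R"].T+c["t"];s=p[:,:2]/p[:,2:]
    s=s*(1+c["k1"]*(s**2).sum(1,keepdims=True));K=c["camera_matrix"]
    return s*[K[0,0],K[1,1]]+K[:2,2]
def tri(ps,pt):
    f=lambda X:np.r_[proj("scene",X)[0]-ps,proj("top",X)[0]-pt]
    r=least_squares(f,[.5,0,.1]);return r.x,np.abs(r.fun).max()
def label_R(yaw,el): # z outward normal, x down slope, y width
    z=np.array([np.cos(yaw)*np.cos(el),np.sin(yaw)*np.cos(el),np.sin(el)])
    x=np.array([np.cos(yaw)*np.sin(el),np.sin(yaw)*np.sin(el),-np.cos(el)])
    return np.c_[x,np.cross(z,x),z]
E
python3 - <<'E'
from h import *
print("cams",[(-c["R"].T@c["t"]).round(3) for c in CI.values()])
def fitlabel(sc,tp,w,h,x0):
    # corners order TL,TR,BR,BL as seen from front in scene; y axis: z x x
    def loc(): return np.array([[-h/2,-w/2,0],[-h/2,w/2,0],[h/2,w/2,0],[h/2,-w/2,0]])
    f=lambda q: np.r_[(proj("scene",loc()@label_R(q[3],q[4]).T+q[:3])-sc).ravel(),(proj("top",loc()@label_R(q[3],q[4]).T+q[:3])-tp).ravel()]
    r=least_squares(f,x0); return r
sc=np.array([[253.7,168.7],[277.2,165.3],[281.2,194.8],[257.7,197.7]])
tp=np.array([[252.7,196.0],[230.3,189.5],[236.5,175.7],[258.2,181.0]])
for i in range(4): print(tri(sc[i],tp[i]))
r=fitlabel(sc,tp,.086,.105,[.5,0,.1,0,.6]);print("board",r.x[:3],np.degrees(r.x[3:]),r.fun.round(1)); q=r.x
print("ticket tri",tri(np.array([267.9,184.7]),np.array([245.5,182.5])))
a,_=tri(np.array([267.9,184.7]),np.array([245.5,182.5])); print("in board frame",(a-q[:3])@label_R(q[3],q[4]))
sc=np.array([[335,163.3],[348.2,159.7],[350.2,169.7],[337.5,174.5]])
tp=np.array([[162.5,187],[146,186.3],[148.5,181.7],[164.7,181.7]])
for i in range(4): print(tri(sc[i],tp[i]))
r=fitlabel(sc,tp,.062,.044,[.5,.3,.1,0,.6]);print("bin",r.x[:3],np.degrees(r.x[3:]),r.fun.round(1))
# scanner: params pos, yaw ; tilt 25
def SR(yaw,t=np.radians(25)):
    x=np.array([np.cos(yaw)*np.cos(t),np.sin(yaw)*np.cos(t),-np.sin(t)]);y=np.array([-np.sin(yaw),np.cos(yaw),0]);return np.c_[x,y,np.cross(x,y)]
# local pts, x fwd(-X world), y -> world -y
L={"top":[((-75,-16,14),(240.8-9.3,123.2)),((-75,16,14),(240.8,123.2)),((95,-31,20),(226,168.5)),((95,31,20),(241.8,169.3))],
   "scene":[((-75,-16,14),(318.2,219.5)),((-75,16,14),(307.7,222.8)),((95,-31,20),(294.2,199.5)),((95,31,20),(281,204.5))]}
def f(q,tilt=None):
    R=SR(q[3],np.radians(25) if len(q)<5 else q[4]);o=[]
    for n in L:
        P=np.array([l[0] for l in L[n]])/1e3@R.T+q[:3];o.append((proj(n,P)-np.array([l[1] for l in L[n]])).ravel())
    return np.concatenate(o)
for sgn in(1,):
    # local y for yaw=pi: (0,-1): so local y=-16 is world +y
    r=least_squares(f,[.6,0,.085,np.pi]);print("scan",r.x[:3],np.degrees(r.x[3]),r.fun.round(1))
    r=least_squares(f,[.6,0,.085,np.pi,.43]);print("scan",r.x[:3],np.degrees(r.x[3:]),r.fun.round(1))
for n,a,b in [("can",(250.5,199),(283,143)),("cone",(331,181),(197,146))]:
    print(n)
E
```

```text
cams [array([ 1.351, -0.518,  1.055]), array([ 0.129, -0.079,  1.608])]
(array([ 0.42536061, -0.05979349,  0.14937295]), np.float64(0.04058646490381079))
(array([0.4431965 , 0.02024614, 0.15132195]), np.float64(0.6769920225560213))
(array([0.51230757, 0.00665048, 0.07409788]), np.float64(0.48405924735067174))
(array([ 0.49619849, -0.07517277,  0.0781647 ]), np.float64(0.06656745135580877))
board [ 0.4692163  -0.02695976  0.11299643] [-11.6796506   43.25762045] [-0.6 -0.3 -0.2 -0.2 -0.1 -0.  -0.3  0.7  0.5 -0.1 -1.2 -0.2 -0.8 -0.5
  0.4  0.4]
ticket tri (array([ 0.48039467, -0.03022316,  0.10944669]), np.float64(0.11917140544102267))
in board frame [ 0.01053963 -0.00093288  0.00602098]
(array([0.45067675, 0.27036171, 0.08153006]), np.float64(0.690992680871318))
(array([0.45000104, 0.33214405, 0.07832233]), np.float64(0.7889754471044625))
(array([0.47439278, 0.33282368, 0.04636475]), np.float64(0.5832225479074964))
(array([0.47820362, 0.27166239, 0.04648542]), np.float64(0.44114739753644017))
bin [0.46331232 0.30175524 0.06312956] [ 2.24134959 36.87377129] [-0.7  0.4 -0.8 -0.5 -0.4  0.4 -0.6  0.2 -0.5 -0.5 -0.8 -0.3 -0.5 -0.5
 -0.2 -0. ]
scan [0.63451315 0.01928052 0.07857337] 180.01844661057592 [ 0.2 -0.8 -0.3 -0.2 -1.   0.1 -0.   0.4 -1.  -0.2  0.8 -0.4  0.7  0.4
 -1.6  0.6]
scan [0.63431835 0.01931672 0.07842929] [180.14343277  24.11296973] [ 0.1 -0.8 -0.3 -0.3 -1.   0.1  0.   0.4 -0.9  0.1  0.8 -0.1  0.6  0.1
 -1.7  0.2]
can
cone
```

Run:
```python
from h import *
for off in (0,.5):
    print(off)
    print("ticket",tri(np.array([267.9,184.7])+off,np.array([245.5,182.5])+off))
    sc=np.array([[335,163.3],[348.2,159.7],[350.2,169.7],[337.5,174.5]]).mean(0)
    tp=np.array([[162.5,187],[146,186.3],[148.5,181.7],[164.7,181.7]]).mean(0)
    print("bin",tri(sc+off,tp+off))
    # plate near corners of rest at z~0: scene c1 (300,577)/4.4 , (385,540)
    # points on ring: bin 
# project the current TCP/fingers
o=manip.get_obs();print(proj("scene",o["position"]),proj("top",o["position"]))
# overlay: scanner model and boards
def SR(yaw,t=np.radians(25)):
    x=np.array([np.cos(yaw)*np.cos(t),np.sin(yaw)*np.cos(t),-np.sin(t)]);y=np.array([-np.sin(yaw),np.cos(yaw),0]);return np.c_[x,y,np.cross(x,y)]
import itertools
for tag,(q,yaw) in {"a":((.6345,.0193,.0786),np.pi),"b":((.631,.0193,.085),np.pi)}.items():
  out=[]
  for n,(x0,y0,w,h) in {"scene":(270,190,55,60),"top":(215,115,45,60)}.items():
    im=cv2.imread(f"pics/{n}0.png");f=8
    c=cv2.resize(im[y0:y0+h,x0:x0+w],None,fx=f,fy=f,interpolation=cv2.INTER_CUBIC)
    for bx in ((-75,53,-16,16,-14,14),(53,95,-31,31,-14,20)):
        P=np.array(list(itertools.product(bx[0:2],bx[2:4],bx[4:6])))/1e3@SR(yaw).T+q
        p=((proj(n,P)-[x0,y0]+.5)*f).astype(int)
        for i in range(8):
            for b in (1,2,4):
                if i^b>i: cv2.line(c,tuple(map(int,p[i])),tuple(map(int,p[i^b])),(0,255,0),1)
    out.append(c)
  cv2.imwrite(f"pics/ov_{tag}.png",np.hstack(out))
```

```text
0
ticket (array([ 0.48039467, -0.03022316,  0.10944669]), np.float64(0.11917140544102267))
bin (array([0.46319445, 0.30168257, 0.06309292]), np.float64(0.6080862937961342))
0.5
ticket (array([ 0.48019797, -0.03017907,  0.10659696]), np.float64(0.6742627552501403))
bin (array([0.46315608, 0.30219527, 0.0598226 ]), np.float64(1.1549808780754347))
[[ 87.74026388 158.22244966]] [[408.83030279 256.52032029]]
```

View pics/ov_a.png

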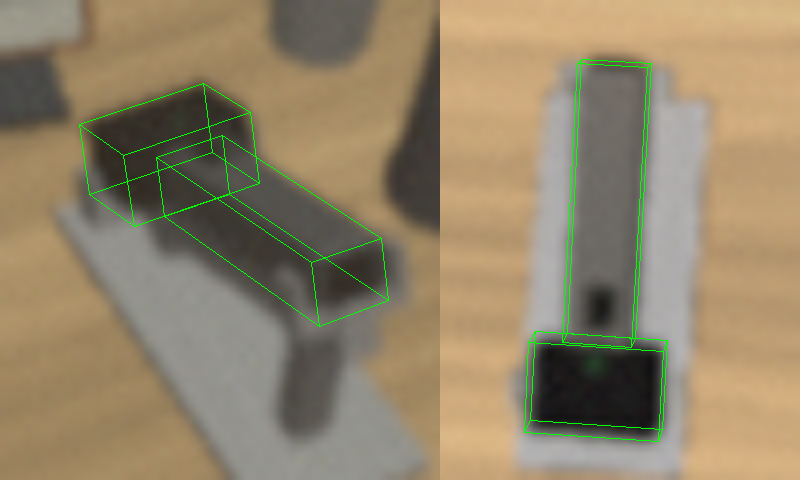

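View pics/ov_b.png

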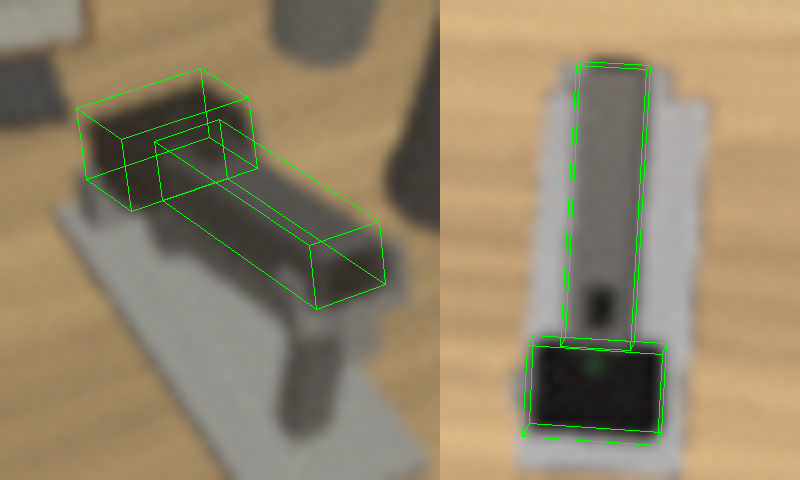

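Run:
```python
from h import *
o=manip.get_obs();R=Ro.from_quat(o["ee_rot"]).as_matrix()
out=[]
for n,(x0,y0,w,h) in {"scene":(50,115,65,60),"top":(380,225,70,60)}.items():
    im=cv2.imread(f"pics/{n}0.png");f=8
    c=cv2.resize(im[y0:y0+h,x0:x0+w],None,fx=f,fy=f,interpolation=cv2.INTER_CUBIC)
    for y in (-.057,-.0427,.0427,.057):
      for x in (-.011,.011):
        P=o["position"]+R@np.array([x,y,-.013]); p=((proj(n,P)[0]-[x0,y0]+.5)*f).astype(int)
        cv2.drawMarker(c,tuple(map(int,p)),(0,255,0),0,10)
    out.append(c)
cv2.imwrite("pics/tcp.png",cv2.resize(np.hstack(out),None,fx=.74,fy=.74))
```

```text
(no output)
```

View pics/tcp.png

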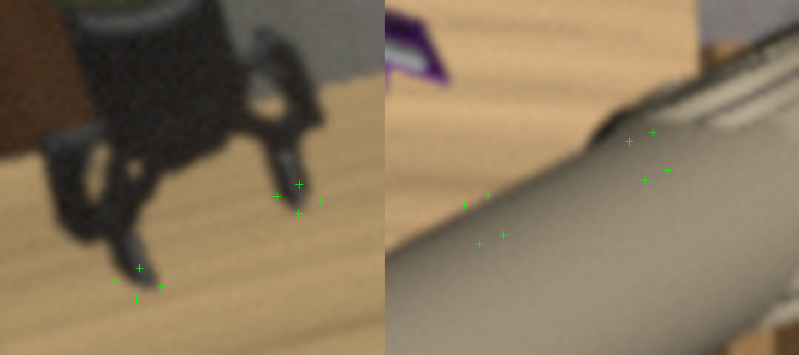

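```bash
cat >> h.py <<'E'
def SR(yaw,t=np.radians(25)): # scanner/bed axes: yaw of +x, nose-down t
    x=np.array([np.cos(yaw)*np.cos(t),np.sin(yaw)*np.cos(t),-np.sin(t)]);y=np.array([-np.sin(yaw),np.cos(yaw),0]);return np.c_[x,y,np.cross(x,y)]
def toolR(S): # tool from scanner axes: tool z=-z, y=+y, x=-x
    return np.c_[-S[:,0],S[:,1],-S[:,2]]
def plan(p0,R0,p1,R1,n):
    """n rows from pose0 to pose1, straight, rounded; prints rows and end error"""
    p=p0.copy();R=R0.copy();rows=[];rv=Ro.from_matrix(R0.T@R1).as_rotvec()
    for k in range(1,n+1):
        pt=p0+(p1-p0)*k/n;Rt=R0@Ro.from_rotvec(rv*k/n).as_matrix()
        d=np.round(R.T@(pt-p)*1e3,1);w=np.round(np.degrees(Ro.from_matrix(R.T@Rt).as_rotvec()),1)
        rows.append([*map(float,d),*map(float,w)])
        p=p+R@d/1e3;R=R@Ro.from_rotvec(np.radians(w)).as_matrix()
    print("[" + ",".join("["+",".join(f"{v:g}" for v in r)+"]" for r in rows)+"]")
    print("max row",max(np.linalg.norm(r[:3]) for r in rows),max(np.linalg.norm(r[3:]) for r in rows))
    return p,R
def cur():
    o=manip.get_obs();return o["position"],Ro.from_quat(o["ee_rot"]).as_matrix()
E
python3 - <<'E'
from h import *
print("can",tri(np.array([250.9,200]),np.array([283.6,145.9])))
print("cone",tri(np.array([333.2,179.5]),np.array([196.4,144])))
print("cup",tri(np.array([235+340/4.4,125+235/4.4]),np.array([125+315/4.4,105+330/4.4])))
S=SR(np.pi);T=toolR(S);print(T.round(2))
g=np.array([.633,.0193,.083])
p,R=cur()
up=p+[0,0,.15]
a=g+S[:,2]*.15; print("hover",a)
p,R=plan(p,R,up,R,4)
p,R=plan(up,R,a+T[:,2]*.0187+[0,0,.08],T,16)
E
```

```text
can (array([ 0.59767394, -0.15205006,  0.19395524]), np.float64(0.3614146739905095))
cone (array([0.59464585, 0.15108001, 0.16374572]), np.float64(0.8279489373104525))
cup (array([0.48562262, 0.14946187, 0.07727945]), np.float64(0.49477575501202864))
[[ 0.91 -0.    0.42]
 [-0.   -1.   -0.  ]
 [ 0.42  0.   -0.91]]
hover [0.56960726 0.0193     0.21894617]
[[-0,-0,-37.5,0,0,0],[-0,-0.1,-37.5,0,0,0],[-0,-0,-37.5,0,0,0],[-0,-0.1,-37.5,0,0,0]]
max row 37.500133333096294 0.0
[[33.7,-25.9,6.2,-0.3,1.5,1.4],[32.8,-26.8,6.9,-0.3,1.6,1.5],[31.9,-27.7,7.7,-0.4,1.5,1.4],[31,-28.4,8.3,-0.3,1.6,1.4],[30.1,-29.3,9,-0.3,1.5,1.4],[29.1,-30.1,9.7,-0.3,1.6,1.5],[28.1,-30.8,10.3,-0.3,1.5,1.4],[26.9,-31.6,10.8,-0.4,1.5,1.4],[26,-32.3,11.3,-0.3,1.6,1.4],[24.8,-33,11.8,-0.3,1.5,1.5],[23.6,-33.7,12.3,-0.3,1.6,1.4],[22.4,-34.3,12.8,-0.3,1.5,1.4],[21.3,-34.9,13.1,-0.4,1.6,1.4],[20,-35.5,13.5,-0.3,1.5,1.5],[18.7,-36.1,13.8,-0.3,1.5,1.4],[17.5,-36.6,14.1,-0.3,1.6,1.4]]
max row 42.97650520924194 2.2135943621178655
```

Emit:
step_arm(motion=[[0, 0, -37.5, 0, 0, 0], [0, 0, -37.5, 0, 0, 0], [0, 0, -37.5, 0, 0, 0], [0, 0, -37.5, 0, 0, 0]], jaw=85, force=40)

```text
clock: 0.6
position: [0.2453, -0.5728, 0.3793]
ee_rot: [0.98, 0.201, -0.001, -0.006]
ft_force: [0.7, -0.3, -0.9]
grip_width: 0.997
```

Emit:
step_arm(motion=[[33.7, -25.9, 6.2, -0.3, 1.5, 1.4], [32.8, -26.8, 6.9, -0.3, 1.6, 1.5], [31.9, -27.7, 7.7, -0.4, 1.5, 1.4], [31, -28.4, 8.3, -0.3, 1.6, 1.4], [30.1, -29.3, 9, -0.3, 1.5, 1.4], [29.1, -30.1, 9.7, -0.3, 1.6, 1.5], [28.1, -30.8, 10.3, -0.3, 1.5, 1.4], [26.9, -31.6, 10.8, -0.4, 1.5, 1.4], [26, -32.3, 11.3, -0.3, 1.6, 1.4], [24.8, -33, 11.8, -0.3, 1.5, 1.5], [23.6, -33.7, 12.3, -0.3, 1.6, 1.4], [22.4, -34.3, 12.8, -0.3, 1.5, 1.4], [21.3, -34.9, 13.1, -0.4, 1.6, 1.4], [20, -35.5, 13.5, -0.3, 1.5, 1.5], [18.7, -36.1, 13.8, -0.3, 1.5, 1.4], [17.5, -36.6, 14.1, -0.3, 1.6, 1.4]])

```text
clock: 2.6
position: [0.5883, 0.0358, 0.2819]
ee_rot: [0.976, -0.01, 0.22, -0.004]
ft_force: [1.2, -1.7, 0.3]
grip_width: 0.991
```

Run:
```python
from h import *
o=manip.get_obs();p,R=cur();print(p,o["joint_pos"].round(2),R.round(3))
for n in CI: cv2.imwrite(f"pics/{n}1.png",manip.camera(n))
out=[]
for n,(x0,y0,w,h) in {"scene":(255,140,80,95),"top":(190,90,80,95)}.items():
    im=cv2.imread(f"pics/{n}1.png");f=5
    c=cv2.resize(im[y0:y0+h,x0:x0+w],None,fx=f,fy=f,interpolation=cv2.INTER_CUBIC)
    for y in (-.057,-.0427,.0427,.057):
      for x in (-.011,.011):
        P=p+R@np.array([x,y,-.013]); q=((proj(n,P)[0]-[x0,y0]+.5)*f).astype(int)
        cv2.drawMarker(c,tuple(map(int,q)),(0,255,0),0,8)
    out.append(c)
cv2.imwrite("pics/hov.png",np.hstack(out))
```

```text
[0.58825203 0.03576507 0.28186159] [ 0.67 -0.06 -0.8   1.85  0.02  0.89 -1.74] [[ 0.903 -0.018  0.429]
 [-0.021 -1.     0.003]
 [ 0.429 -0.012 -0.903]]
```

View pics/hov.png

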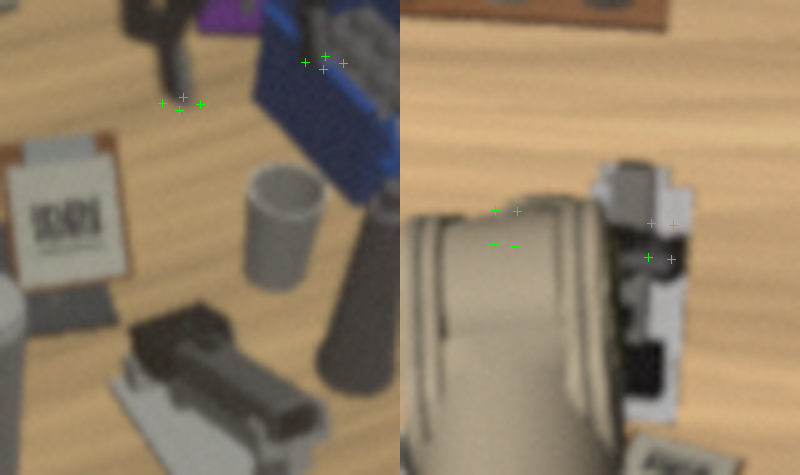

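Run:
```python
from h import *
S=SR(np.pi);T=toolR(S);g=np.array([.633,.0193,.082]);p,R=cur()
p,R=plan(p,R,g+S[:,2]*.10,T,5)
plan(p,R,g+S[:,2]*.03,T,5)
```

```text
[[-8.8,4.4,19.8,-0.1,-0.1,-0.2],[-8.7,4.3,19.9,-0.1,-0,-0.2],[-8.8,4.2,19.9,-0,-0.1,-0.1],[-8.7,4.3,19.9,-0.1,-0.1,-0.2],[-8.7,4.2,19.9,-0.1,-0,-0.2]]
max row 22.160550534677608 0.24494897427831783
[[-0,-0,14,0,-0,-0],[-0,-0,14,0,-0,-0],[-0,-0,14,0,-0,-0],[-0,-0,14,0,-0,-0],[-0,-0.1,14,0,-0,-0]]
max row 14.000357138301865 0.0
```

Emit:
step_arm(motion=[[-8.8, 4.4, 19.8, -0.1, -0.1, -0.2], [-8.7, 4.3, 19.9, -0.1, 0, -0.2], [-8.8, 4.2, 19.9, 0, -0.1, -0.1], [-8.7, 4.3, 19.9, -0.1, -0.1, -0.2], [-8.7, 4.2, 19.9, -0.1, 0, -0.2], [0, 0, 14, 0, 0, 0], [0, 0, 14, 0, 0, 0], [0, 0, 14, 0, 0, 0], [0, 0, 0, 0, 0, 0]])

```text
clock: 3.82
position: [0.6059, 0.0151, 0.1272]
ee_rot: [0.977, -0.0, 0.213, 0.001]
ft_force: [0.7, -0.8, 0.5]
grip_width: 1.001
```

```bash
cat > look.py <<'E'
import sys
from h import *
tag=sys.argv[1];p,R=cur();o=manip.get_obs();print(p,o["joint_pos"].round(2));print(R.round(3))
out=[]
for n,(x0,y0,w,h) in {"scene":(255,165,80,85),"top":(195,100,80,85)}.items():
    im=manip.camera(n);cv2.imwrite(f"pics/{n}_{tag}.png",im);f=5
    c=cv2.resize(im[y0:y0+h,x0:x0+w],None,fx=f,fy=f,interpolation=cv2.INTER_CUBIC)
    for y in (-.0427,.0427):
      for x in (-.011,.011):
        P=p+R@np.array([x,y,-.013]); q=((proj(n,P)[0]-[x0,y0]+.5)*f).astype(int)
        cv2.drawMarker(c,tuple(map(int,q)),(0,255,0),0,8)
    out.append(c)
cv2.imwrite(f"pics/{tag}.png",np.hstack(out))
E
python3 look.py l2
```

```text
[0.60592137 0.01513366 0.12720753] [ 0.6   0.18 -0.78  2.    0.34  0.61 -1.95]
[[ 0.909 -0.001  0.417]
 [-0.    -1.    -0.003]
 [ 0.417  0.003 -0.909]]
```

View pics/l2.png

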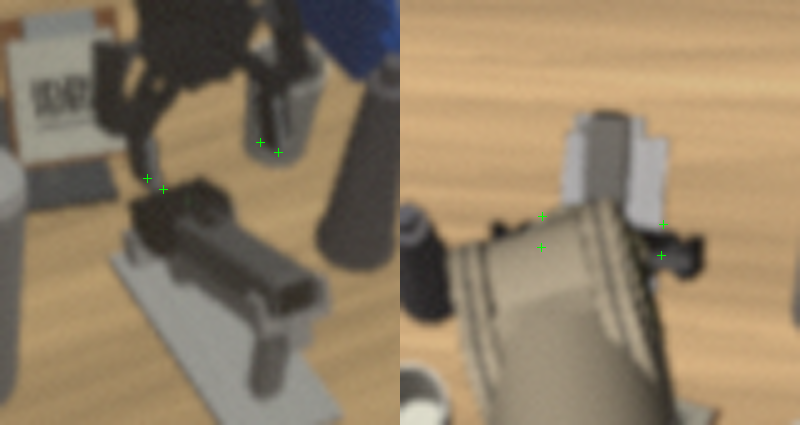

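Emit:
step_arm(motion=[[2, -1, 10, 0, 0, 0], [2, -1, 10, 0, 0, 0], [2, -1, 10, 0, 0, 0.1], [0, -1, 10, 0, 0, 0], [0, 0, 10, 0, 0, 0], [0, 0, 8, 0, 0, 0], [0, 0, 0, 0, 0, 0]])

```text
clock: 4.8
position: [0.6384, 0.0192, 0.0753]
ee_rot: [0.977, -0.001, 0.215, 0.002]
ft_force: [0.5, 0.9, -1.3]
grip_width: 0.994
```

```bash
python3 look.py l3
```

```text
[0.63843679 0.01915021 0.07534186] [ 0.48  0.33 -0.69  1.97  0.54  0.54 -2.12]
[[ 0.908 -0.003  0.419]
 [-0.002 -1.    -0.004]
 [ 0.419  0.003 -0.908]]
```

View pics/l3.png

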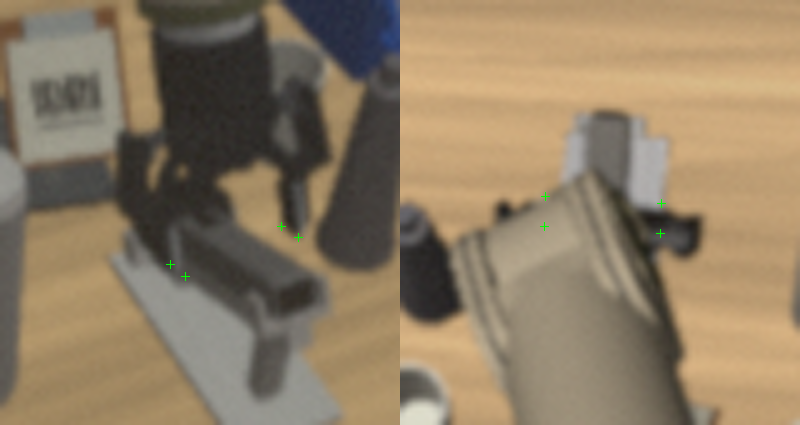

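The j7 angle is -2.12, close to its -2.6 limit, and the bin scan would push it further. Before gripping I'll back off and take the grasp turned half round.

Emit:
step_arm(motion=[[0, 0, -25, 0, 0, 0], [0, 0, -30, 0, 0, 0], [0, 0, -30, 0, 0, 0], [0, 0, -30, 0, 0, 0], [0, 0, 0, 0, 0, -10], [0, 0, 0, 0, 0, -10], [0, 0, 0, 0, 0, -10], [0, 0, 0, 0, 0, -10], [0, 0, 0, 0, 0, -10], [0, 0, 0, 0, 0, -10], [0, 0, 0, 0, 0, -10], [0, 0, 0, 0, 0, -10], [0, 0, 0, 0, 0, -10], [0, 0, 0, 0, 0, -10], [0, 0, 0, 0, 0, -10], [0, 0, 0, 0, 0, -10], [0, 0, 0, 0, 0, -10]])

```text
clock: 7.02
position: [0.5893, 0.0198, 0.1924]
ee_rot: [0.379, 0.899, 0.08, 0.206]
ft_force: [0.4, -0.0, -0.3]
grip_width: 0.998
```

```bash
sed -i 's/return np.c_\[-S\[:,0\],S\[:,1\],-S\[:,2\]\]/return np.c_[S[:,0],-S[:,1],-S[:,2]]/' h.py
python3 - <<'E'
from h import *
S=SR(np.pi);T=toolR(S);g=np.array([.633,.0193,.082]);p,R=cur()
print(p,manip.get_obs()["joint_pos"].round(2));print(R.round(3));print(T.round(3))
p,R=plan(p,R,g+S[:,2]*.07,T,8)
E
```

```text
[0.58928134 0.01975577 0.19238109] [ 0.8   0.05 -0.96  1.97  0.18  0.71  0.51]
[[-0.628  0.648  0.431]
 [ 0.713  0.701 -0.013]
 [-0.311  0.299 -0.902]]
[[-0.906  0.     0.423]
 [ 0.     1.    -0.   ]
 [-0.423 -0.    -0.906]]
[[0.7,-0.7,6.1,-0.1,0.1,-5.7],[0.7,-0.5,6,-0,0.1,-5.7],[0.8,-0.6,6.1,-0.1,0.1,-5.7],[0.8,-0.4,6,-0.1,0.1,-5.7],[0.8,-0.4,6.1,-0,0.1,-5.6],[0.9,-0.3,6,-0.1,0.1,-5.7],[0.9,-0.2,6.1,-0,0.1,-5.7],[0.8,-0.2,6.1,-0.1,0.1,-5.7]]
max row 6.181423784210236 5.701754116059373
```

Emit:
step_arm(motion=[[0.7, -0.7, 6.1, -0.1, 0.1, -5.7], [0.7, -0.5, 6, 0, 0.1, -5.7], [0.8, -0.6, 6.1, -0.1, 0.1, -5.7], [0.8, -0.4, 6, -0.1, 0.1, -5.7], [0.8, -0.4, 6.1, 0, 0.1, -5.6], [0.9, -0.3, 6, -0.1, 0.1, -5.7], [0.9, -0.2, 6.1, 0, 0.1, -5.7], [0.8, -0.2, 6.1, -0.1, 0.1, -5.7], [0, 0, 0, 0, 0, 0]])

```text
clock: 8.15
position: [0.6044, 0.0186, 0.1486]
ee_rot: [-0.014, 0.975, -0.006, 0.22]
ft_force: [-0.4, 0.5, -0.1]
grip_width: 0.995
```

Run:
```python
from h import *
S=SR(np.pi);T=toolR(S);g=np.array([.633,.0193,.082]);p,R=cur()
print(p,manip.get_obs()["joint_pos"].round(2));print(R.round(3));
p,R=plan(p,R,g+S[:,2]*-.0187,T,8)
```

```text
[0.60444182 0.01859276 0.14857304] [ 0.81  0.18 -1.01  1.98  0.38  0.65  1.19]
[[-0.903 -0.025  0.429]
 [-0.03   1.    -0.005]
 [-0.428 -0.018 -0.903]]
[[0.4,0.2,11.4,-0,0,0.2],[0.3,0.1,11.4,-0.1,0.1,0.2],[0.3,0.2,11.4,-0,0,0.3],[0.4,0.1,11.3,-0.1,0.1,0.2],[0.3,0.1,11.4,-0,0,0.2],[0.3,0.1,11.4,-0,0.1,0.2],[0.3,0.1,11.4,-0.1,0,0.2],[0.3,0.1,11.4,-0,0.1,0.2]]
max row 11.408768557561329 0.3
```

Emit:
step_arm(motion=[[0.4, 0.2, 11.4, 0, 0, 0.2], [0.3, 0.1, 11.4, -0.1, 0.1, 0.2], [0.3, 0.2, 11.4, 0, 0, 0.3], [0.4, 0.1, 11.3, -0.1, 0.1, 0.2], [0.3, 0.1, 11.4, 0, 0, 0.2], [0.3, 0.1, 11.4, 0, 0.1, 0.2], [0.3, 0.1, 11.4, -0.1, 0, 0.2], [0.3, 0.1, 9, 0, 0.1, 0.2], [0, 0, 0, 0, 0, 0]])

```text
clock: 9.28
position: [0.6429, 0.0184, 0.0672]
ee_rot: [0.007, 0.976, 0.0, 0.218]
ft_force: [0.1, 0.3, -0.4]
grip_width: 0.997
```

```bash
python3 look.py l4
```

```text
[0.64290319 0.01844289 0.06724445] [ 0.59  0.39 -0.82  1.96  0.68  0.55  0.91]
[[-0.905  0.014  0.426]
 [ 0.015  1.    -0.003]
 [-0.426  0.004 -0.905]]
```

View pics/l4.png

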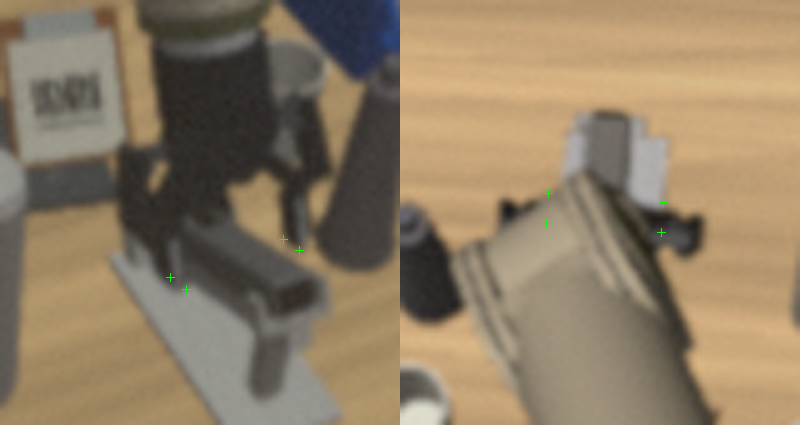

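Emit:
step_arm(motion=[[0, 0, 0, 0, 0, 0], [0, 0, 0, 0, 0, 0], [0, 0, 0, 0, 0, 0], [0, 0, 0, 0, 0, 0], [0, 0, 0, 0, 0, 0], [0, 0, 0, 0, 0, 0], [0, 0, 0, 0, 0, 0], [0, 0, 0, 0, 0, 0]], jaw=0, force=50)

```text
clock: 10.38
position: [0.6433, 0.0184, 0.0693]
ee_rot: [0.007, 0.976, -0.0, 0.22]
ft_force: [-1.1, 0.4, 1.0]
grip_width: 0.368
```

```bash
python3 look.py l5
```

```text
[0.64326386 0.0183893  0.0692641 ] [ 0.6   0.38 -0.82  1.96  0.68  0.56  0.91]
[[-0.903  0.014  0.428]
 [ 0.014  1.    -0.003]
 [-0.428  0.003 -0.904]]
```

View pics/l5.png

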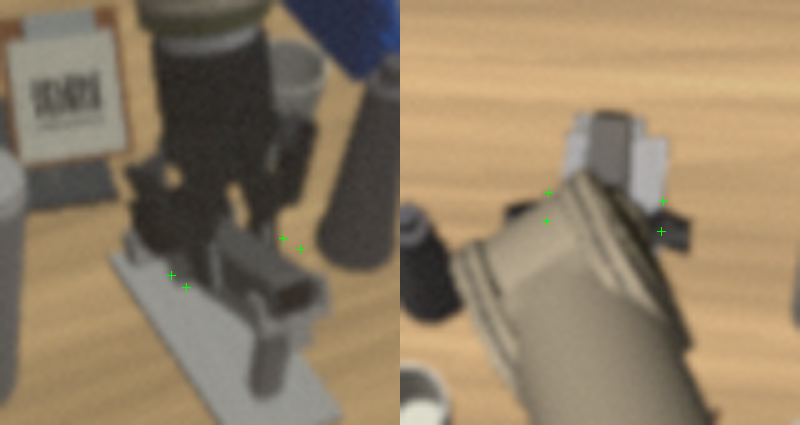

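```bash
cat >> h.py <<'E'
REF_P=np.array([.6433,.0184,.0693]);REF_R=Ro.from_quat([.007,.976,0,.220]).as_matrix()
def scanpose(L,yaw,el,d=.1):
    n=label_R(yaw,el)[:,2];S=SR(np.pi+yaw,el);g=L+n*(d+.095);T=toolR(S);return g+T[:,2]*.0187,T
TK=(np.array([.480,-.030,.113]),np.radians(-11.7),np.radians(43))
BL=(np.array([.463,.302,.066]),np.radians(2.2),np.radians(38))
E
python3 - <<'E'
from h import *
p,R=cur();up=p-R[:,2]*.08
p,R=plan(p,R,up,R,5)
up2=p+[0,0,.10];p,R=plan(p,R,up2,R,4)
P,T=scanpose(*TK);print(P,T.round(2))
plan(p,R,P,T,10)
E
```

```text
[[-0,-0,-16,0,0,0],[0,-0,-16,0,0,0],[0,0,-16,0,0,0],[0,0,-16,0,0,0],[0,0,-16,0,0,0]]
max row 16.0 0.0
[[-10.7,0.1,-22.6,0,0,0],[-10.7,0,-22.6,0,0,0],[-10.7,0.1,-22.6,0,0,0],[-10.7,0.1,-22.6,0,0,0]]
max row 25.005199459312458 0.0
[ 0.63213924 -0.06150652  0.23231337] [[-0.72  0.2   0.67]
 [ 0.15  0.98 -0.14]
 [-0.68 -0.   -0.73]]
[[-1.8,-8,1.9,0.6,-1.8,0.9],[-1.9,-7.9,2,0.7,-1.7,0.9],[-1.9,-7.9,2.1,0.6,-1.8,0.9],[-2,-7.8,2.3,0.6,-1.7,0.9],[-2.1,-7.8,2.5,0.6,-1.8,0.9],[-2.1,-7.7,2.5,0.7,-1.8,0.9],[-2.1,-7.7,2.8,0.6,-1.7,0.9],[-2.1,-7.6,2.9,0.6,-1.8,0.9],[-2.2,-7.5,3,0.6,-1.7,0.9],[-2.2,-7.4,3.2,0.7,-1.8,0.8]]
max row 8.4581321815162 2.130727575266252
```

Emit:
step_arm(motion=[[0, 0, -8, 0, 0, 0], [0, 0, -16, 0, 0, 0], [0, 0, -16, 0, 0, 0], [0, 0, -20, 0, 0, 0], [0, 0, -20, 0, 0, 0], [-10.7, 0, -22.6, 0, 0, 0], [-10.7, 0, -22.6, 0, 0, 0], [-10.7, 0, -22.6, 0, 0, 0], [-10.7, 0, -22.6, 0, 0, 0], [0, 0, 0, 0, 0, 0]])

```text
clock: 11.72
position: [0.6043, 0.0197, 0.2467]
ee_rot: [0.006, 0.976, -0.001, 0.217]
ft_force: [-0.2, 0.3, -2.2]
grip_width: 0.367
```

Run:
```python
from h import *
p,R=cur();print(p,manip.get_obs()["joint_pos"].round(2),manip.get_obs()["grip_width"])
P,T=scanpose(*TK);print(P)
plan(p,R,P,T,10)
for n in CI: cv2.imwrite(f"pics/{n}_lift.png",manip.camera(n))
```

```text
[0.60430032 0.01966987 0.24674243] [ 0.93  0.04 -1.08  1.86  0.14  0.83  1.35] 0.36693084289917355
[ 0.63213924 -0.06150652  0.23231337]
[[-2,-8.1,2.5,0.6,-1.8,0.9],[-2,-8,2.7,0.6,-1.8,0.9],[-2.1,-8,2.8,0.7,-1.8,1],[-2.1,-7.9,3,0.6,-1.7,0.9],[-2.2,-7.8,3.1,0.6,-1.8,0.9],[-2.2,-7.8,3.3,0.6,-1.8,0.9],[-2.2,-7.6,3.4,0.6,-1.8,0.9],[-2.2,-7.7,3.6,0.7,-1.8,1],[-2.2,-7.5,3.8,0.6,-1.8,0.9],[-2.2,-7.5,3.9,0.6,-1.8,0.9]]
max row 8.780091115700339 2.1748563170931545
```

View pics/scene_lift.png

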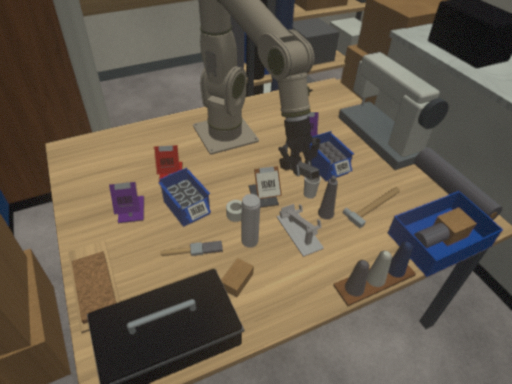

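The rest at (300,228) is empty and the scanner hangs in the gripper near (298,160), with the wrist reading about 2 N, which matches its 200 g. Next is the ticket pose.

Emit:
step_arm(motion=[[-2, -8.1, 2.5, 0.6, -1.8, 0.9], [-2, -8, 2.7, 0.6, -1.8, 0.9], [-2.1, -8, 2.8, 0.7, -1.8, 1], [-2.1, -7.9, 3, 0.6, -1.7, 0.9], [-2.2, -7.8, 3.1, 0.6, -1.8, 0.9], [-2.2, -7.8, 3.3, 0.6, -1.8, 0.9], [-2.2, -7.6, 3.4, 0.6, -1.8, 0.9], [-2.2, -7.7, 3.6, 0.7, -1.8, 1], [-2.2, -7.5, 3.8, 0.6, -1.8, 0.9], [-2.2, -7.5, 3.9, 0.6, -1.8, 0.9], [0, 0, 0, 0, 0, 0]])

```text
clock: 13.2
position: [0.6213, -0.0623, 0.2091]
ee_rot: [0.097, 0.929, -0.035, 0.355]
ft_force: [-0.1, 0.8, -1.4]
grip_width: 0.369
```

```bash
cat > chk.py <<'E'
import sys
from h import *
tag=sys.argv[1];L=TK if sys.argv[2]=="t" else BL
o=manip.get_obs();p,R=cur();print(p,o["joint_pos"].round(2),o["ft_force"].round(1))
P,T=scanpose(*L);plan(p,R,P,T,3)
nose=p-R[:,2]*.0187+R[:,0]*.095
F=label_R(*L[1:]);print("nose in label",((nose-L[0])@F).round(4),"label in nose",((L[0]-nose)@R).round(4),"ang deg",np.degrees(np.arccos(-R[:,0]@F[:,2])))
out=[]
for n in CI:
    im=manip.camera(n);cv2.imwrite(f"pics/{n}_{tag}.png",im)
    a=proj(n,np.array([nose,L[0]]));c0=a.mean(0).astype(int);x0,y0=max(c0[0]-40,0),max(c0[1]-50,0);f=5
    c=cv2.resize(im[y0:y0+100,x0:x0+80],None,fx=f,fy=f,interpolation=cv2.INTER_CUBIC)
    q=((a-[x0,y0]+.5)*f).astype(int);cv2.line(c,tuple(map(int,q[0])),tuple(map(int,q[1])),(0,255,0),1)
    out.append(c)
cv2.imwrite(f"pics/{tag}.png",np.hstack(out))
E
python3 chk.py t1 t
```

```text
[ 0.62134508 -0.06232363  0.20908253] [ 1.03 -0.05 -1.06  2.11  0.35  0.36  1.04] [-0.1  0.8 -1.4]
[[-7.7,1,-3.5,0,-0.4,-0.1],[-7.8,1,-3.4,0.1,-0.4,-0],[-7.8,1.1,-3.3,-0,-0.4,-0.1]]
max row 8.567379996241558 0.4123105625617661
nose in label [ 0.008  -0.0027  0.0769] label in nose [ 0.0771  0.0024 -0.0064] ang deg 1.1780499433367975
```

View pics/t1.png

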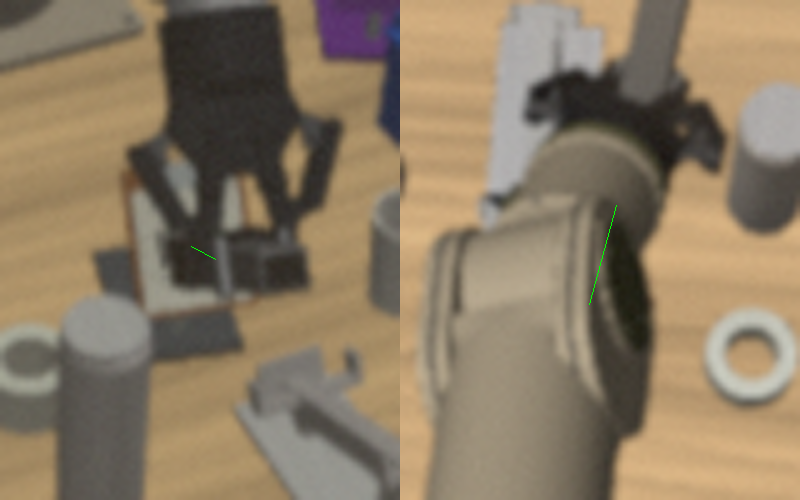

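Emit:
step_arm(motion=[[-7.7, 1, -3.5, 0, -0.4, -0.1], [-7.8, 1, -3.4, 0.1, -0.4, 0], [-7.8, 1.1, -3.3, 0, -0.4, -0.1], [0, 0, 0, 0, 0, 0], [0, 0, 0, 0, 0, 0]])

```text
clock: 13.92
position: [0.6343, -0.0598, 0.2362]
ee_rot: [0.094, 0.925, -0.037, 0.367]
ft_force: [0.8, -0.3, -1.9]
grip_width: 0.367
```

```bash
python3 chk.py t2 t
```

```text
[ 0.63431384 -0.05975213  0.2362383 ] [ 1.02 -0.07 -1.05  2.07  0.3   0.38  1.08] [ 0.8 -0.3 -1.9]
[[1.3,-0.7,0.5,0,0.1,0],[1.4,-0.7,0.6,0.1,0.1,0.1],[1.3,-0.8,0.5,0,0,-0]]
max row 1.676305461424021 0.17320508075688776
nose in label [-0.0013  0.002   0.1039] label in nose [ 0.1039 -0.0018  0.0008] ang deg 0.25256947838735516
```

View pics/t2.png

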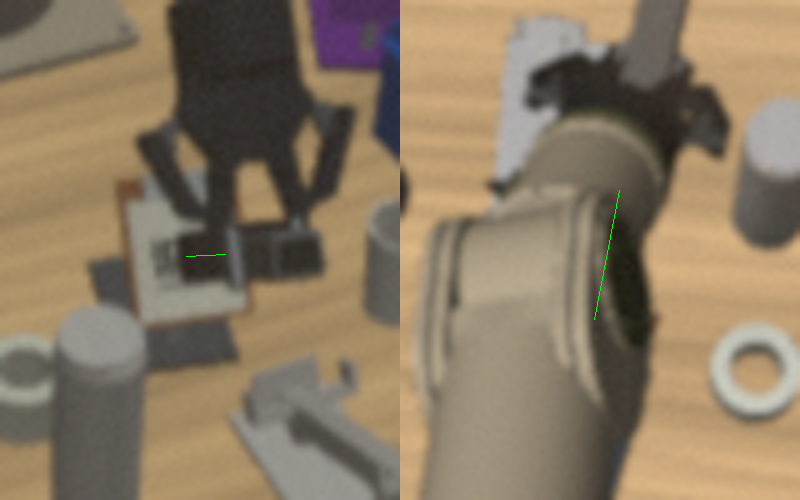

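Emit:
step_arm(motion=[[0, 0, 0, 0, 0, 0], [0, 0, 0, 0, 0, 0], [0, 0, 0, 0, 0, 0], [0, 0, 0, 0, 0, 0], [0, 0, 0, 0, 0, 0], [0, 0, 0, 0, 0, 0], [0, 0, 0, 0, 0, 0], [0, 0, 0, 0, 0, 0], [0, 0, 0, 0, 0, 0], [0, 0, 0, 0, 0, 0], [0, 0, 0, 0, 0, 0], [0, 0, 0, 0, 0, 0]])

```text
clock: 15.52
position: [0.6339, -0.0599, 0.2355]
ee_rot: [0.094, 0.925, -0.037, 0.366]
ft_force: [0.5, -0.3, -2.3]
grip_width: 0.369
```

```bash
python3 chk.py t3 t
python3 - <<'E'
from h import *
P,T=scanpose(*BL);print("bin pose",P,T.round(2))
p,R=cur();up=np.array([.60,.0,.36]);
p,R=plan(p,R,up,R,5)
p,R=plan(p,R,P+[0.03,0,.12],T,12)
E
```

```text
[ 0.63393882 -0.05994382  0.23554422] [ 1.02 -0.06 -1.05  2.07  0.3   0.38  1.08] [ 0.5 -0.3 -2.3]
[[1.1,-0.6,0.5,0,0.1,0],[1.1,-0.7,0.4,0.1,0,0.1],[1.1,-0.6,0.5,-0,0.1,-0]]
max row 1.3638181696985856 0.14142135623730953
nose in label [-0.0011  0.0017  0.1032] label in nose [ 0.1032 -0.0016  0.0008] ang deg 0.19298029177556134
bin pose [0.62805322 0.30834071 0.17131819] [[-0.79 -0.04  0.62]
 [-0.03  1.    0.02]
 [-0.62 -0.   -0.79]]
[[-10.4,10.4,-24.3,0,0,0],[-10.5,10.4,-24.4,0,0,0],[-10.4,10.4,-24.3,0,0,0],[-10.4,10.4,-24.4,0,0,0],[-10.4,10.3,-24.3,0,0,0]]
max row 28.52665420269261 0.0
[[4.2,26.1,3.9,-0.7,0.4,-0.9],[3.8,26.2,4.2,-0.8,0.5,-0.8],[3.4,26.2,4.7,-0.7,0.4,-0.9],[2.9,26.1,4.9,-0.8,0.4,-0.9],[2.5,26.1,5.4,-0.7,0.4,-0.9],[2,26.1,5.7,-0.8,0.5,-0.8],[1.7,26,6.1,-0.7,0.4,-0.9],[1.1,26,6.4,-0.8,0.4,-0.9],[0.8,25.8,6.7,-0.7,0.5,-0.9],[0.2,25.9,7.1,-0.8,0.4,-0.8],[-0.1,25.7,7.5,-0.7,0.4,-0.9],[-0.7,25.6,7.7,-0.8,0.5,-0.9]]
max row 26.856284180802078 1.3038404810405297
```

Emit:
step_arm(motion=[[-10.4, 10.4, -24.3, 0, 0, 0], [-10.5, 10.4, -24.4, 0, 0, 0], [-10.4, 10.4, -24.3, 0, 0, 0], [-10.4, 10.4, -24.4, 0, 0, 0], [-10.4, 10.3, -24.3, 0, 0, 0], [4.2, 26.1, 3.9, -0.7, 0.4, -0.9], [3.8, 26.2, 4.2, -0.8, 0.5, -0.8], [3.4, 26.2, 4.7, -0.7, 0.4, -0.9], [2.9, 26.1, 4.9, -0.8, 0.4, -0.9]])

```text
clock: 16.75
position: [0.6179, 0.1074, 0.3416]
ee_rot: [0.056, 0.933, -0.022, 0.354]
ft_force: [0.9, 0.0, -3.1]
grip_width: 0.373
```

Run:
```python
from h import *
P,T=scanpose(*BL);p,R=cur();print(p,manip.get_obs()["joint_pos"].round(2))
plan(p,R,P+[0.03,0,.10],T,9)
```

```text
[0.61790403 0.10736427 0.34158492] [ 0.95 -0.27 -1.17  1.89  0.04  0.68  1.14]
[[3.8,22.7,7,-0.7,0.4,-0.8],[3.5,22.7,7.3,-0.6,0.4,-0.7],[3.1,22.6,7.5,-0.7,0.4,-0.8],[2.8,22.6,7.9,-0.6,0.4,-0.8],[2.4,22.6,8.1,-0.7,0.3,-0.7],[2.1,22.4,8.4,-0.6,0.4,-0.8],[1.7,22.5,8.6,-0.7,0.4,-0.8],[1.3,22.3,8.9,-0.6,0.4,-0.7],[1,22.2,9.2,-0.7,0.4,-0.8]]
max row 24.147463634924478 1.1357816691600546
```

Emit:
step_arm(motion=[[3.8, 22.7, 9, -0.7, 0.4, -0.8], [3.5, 22.7, 9, -0.6, 0.4, -0.7], [3.1, 22.6, 9, -0.7, 0.4, -0.8], [2.8, 22.6, 9, -0.6, 0.4, -0.8]])

```text
clock: 17.25
position: [0.6359, 0.1847, 0.3096]
ee_rot: [0.027, 0.94, -0.015, 0.339]
ft_force: [-0.7, -0.8, -0.7]
grip_width: 0.366
```

Run:
```python
from h import *
P,T=scanpose(*BL);p,R=cur();print(p,manip.get_obs()["joint_pos"].round(2))
plan(p,R,P+[0.03,0,.06],T,6)
```

```text
[0.63592228 0.18468331 0.309555  ] [ 0.86  0.13 -1.46  1.82  0.72  0.84  0.59]
[[6.3,20.9,11.4,-0.7,0.3,-0.7],[6.1,20.9,11.8,-0.6,0.3,-0.7],[5.7,20.8,11.9,-0.7,0.2,-0.7],[5.4,20.7,12.3,-0.7,0.3,-0.6],[5.1,20.6,12.5,-0.6,0.3,-0.7],[4.9,20.5,12.8,-0.7,0.3,-0.7]]
max row 24.76408690018673 1.03440804327886
```

Emit:
step_arm(motion=[[3, 10, 6, -0.3, 0.1, -0.3]])

```text
clock: 17.38
position: [0.6386, 0.1951, 0.3014]
ee_rot: [0.024, 0.941, -0.011, 0.337]
ft_force: [-1.0, 0.7, -2.2]
grip_width: 0.364
```

Run:
```python
from h import *
P,T=scanpose(*BL);p,R=cur();o=manip.get_obs();print(p,o["joint_pos"].round(3),o["joint_velocities"].round(2))
plan(p,R,P+[0.03,0,.06],T,6)
```

```text
[0.63861912 0.19512317 0.30143401] [ 0.779  0.171 -1.412  1.816  0.779  0.851  0.542] [-0.65  0.22  0.39 -0.02  0.37  0.11 -0.33]
[[5.6,19.1,10.4,-0.6,0.2,-0.6],[5.4,19,10.5,-0.6,0.3,-0.7],[5.1,19,10.9,-0.6,0.2,-0.6],[4.9,18.9,11,-0.5,0.3,-0.7],[4.6,18.9,11.2,-0.6,0.2,-0.6],[4.4,18.8,11.4,-0.6,0.3,-0.7]]
max row 22.49044241450132 0.9695359714832658
```

Emit:
step_arm(motion=[[5.6, 19.1, 10.4, -0.6, 0.2, -0.6], [5.4, 19, 10.5, -0.6, 0.3, -0.7], [5.1, 19, 10.9, -0.6, 0.2, -0.6]])

```text
clock: 17.75
position: [0.6497, 0.2526, 0.2642]
ee_rot: [0.004, 0.944, -0.001, 0.331]
ft_force: [-0.7, -0.4, -1.9]
grip_width: 0.364
```

Run:
```python
from h import *
P,T=scanpose(*BL);p,R=cur();o=manip.get_obs();print(p,o["joint_pos"].round(3),o["joint_velocities"].round(2))
plan(p,R,P+[0.03,0,.05],T,4)
```

```text
[0.64965981 0.25263554 0.26419952] [ 0.489  0.326 -1.273  1.785  0.977  0.912  0.382] [-0.65  0.37  0.3  -0.1   0.45  0.13 -0.35]
[[5.1,13.9,9.6,-0.4,0.2,-0.5],[5,14,9.8,-0.4,0.1,-0.6],[4.9,13.9,9.8,-0.4,0.2,-0.5],[4.6,13.8,9.9,-0.4,0.1,-0.5]]
max row 17.805617091243988 0.7280109889280518
```

Emit:
step_arm(motion=[[5.1, 13.9, 9.6, -0.4, 0.2, -0.5], [5, 14, 9.8, -0.4, 0.1, -0.6], [4.9, 13.9, 9.8, -0.4, 0.2, -0.5], [4.6, 13.8, 9.9, -0.4, 0.1, -0.5], [0, 0, 0, 0, 0, 0]])

```text
clock: 18.38
position: [0.6583, 0.311, 0.2172]
ee_rot: [-0.019, 0.946, 0.007, 0.324]
ft_force: [-0.7, 0.2, -1.3]
grip_width: 0.369
```

```bash
sed -i 's/T,3)/T,5)/' chk.py; python3 chk.py b1 b
```

```text
[0.65829138 0.31101939 0.21722429] [ 0.28  0.46 -1.17  1.75  1.12  0.94  0.27] [-0.7  0.2 -1.3]
[[10.4,-0.3,3.5,0,-0,0],[10.4,-0.3,3.6,0.1,-0.1,0],[10.5,-0.3,3.5,-0,-0,0],[10.4,-0.3,3.5,0,-0.1,0],[10.4,-0.3,3.6,0,-0,0]]
max row 11.072036849649662 0.14142135623730953
nose in label [-0.0179  0.0015  0.1522] label in nose [ 0.1522 -0.0015  0.0185] ang deg 0.23972498657718988
```

View pics/b1.png

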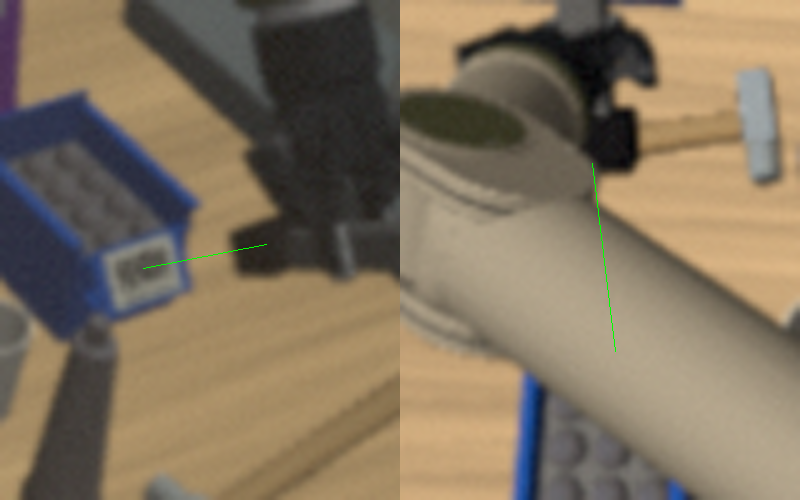

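Emit:
step_arm(motion=[[10.4, -0.3, 3.5, 0, 0, 0], [10.4, -0.3, 3.6, 0.1, -0.1, 0], [10.5, -0.3, 3.5, 0, 0, 0], [7, -0.3, 3, 0, -0.1, 0], [0, 0, 0, 0, 0, 0], [0, 0, 0, 0, 0, 0]])

```text
clock: 19.23
position: [0.6358, 0.3059, 0.1826]
ee_rot: [-0.017, 0.945, 0.005, 0.327]
ft_force: [-0.1, 0.5, -1.7]
grip_width: 0.368
```

```bash
sed -i 's/T,5)/T,2)/' chk.py; python3 chk.py b2 b
```

```text
[0.63583171 0.30594962 0.18260626] [ 0.27  0.45 -1.15  1.84  1.18  0.9   0.17] [-0.1  0.5 -1.7]
[[6.5,1.3,2.1,-0.1,0.1,-0.1],[6.5,1.4,2,-0.1,0,-0]]
max row 6.953416426476988 0.17320508075688776
nose in label [-0.0039 -0.0024  0.113 ] label in nose [0.113  0.0022 0.0036] ang deg 0.18874840865531753
```

View pics/b2.png

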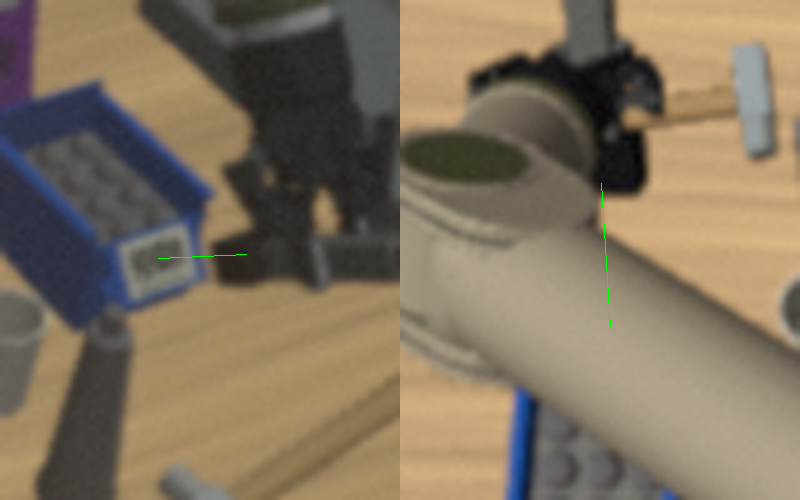

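Emit:
step_arm(motion=[[5, 1, 2, 0, 0, 0], [5, 1, 2, 0, 0, 0], [0, 0, 0, 0, 0, 0], [0, 0, 0, 0, 0, 0], [0, 0, 0, 0, 0, 0], [0, 0, 0, 0, 0, 0], [0, 0, 0, 0, 0, 0], [0, 0, 0, 0, 0, 0], [0, 0, 0, 0, 0, 0], [0, 0, 0, 0, 0, 0], [0, 0, 0, 0, 0, 0], [0, 0, 0, 0, 0, 0], [0, 0, 0, 0, 0, 0], [0, 0, 0, 0, 0, 0]])

```text
clock: 21.08
position: [0.6304, 0.3081, 0.1732]
ee_rot: [-0.016, 0.945, 0.006, 0.327]
ft_force: [-0.4, 0.1, -1.9]
grip_width: 0.368
```

```bash
python3 chk.py b3 b
python3 - <<'E'
from h import *
p,R=cur(); 
# back off along scanner, up, then across to over the rest
A=REF_P-REF_R[:,2]*.18
w=[np.array([.65,.29,.28]),A+[0.0,0,.06]]
p,R=plan(p,R,w[0],R,5)
p,R=plan(p,R,w[1],REF_R,12);print(A)
E
```

```text
[0.6304367  0.30806608 0.17319238] [ 0.25  0.45 -1.14  1.86  1.2   0.89  0.14] [-0.4  0.1 -1.9]
[[1.5,0.2,0,-0.1,0.1,-0.1],[1.5,0.2,0,-0,0.1,-0.1]]
max row 1.5132745950421556 0.17320508075688776
nose in label [ 0.0003 -0.      0.103 ] label in nose [ 0.103  -0.0003 -0.0006] ang deg 0.2409754665950181
[[-16.2,-3.7,-14.5,0,0,0],[-16.2,-3.8,-14.4,0,0,0],[-16.1,-3.7,-14.5,0,0,0],[-16.2,-3.8,-14.4,0,0,0],[-16.2,-3.7,-14.5,0,0,0]]
max row 22.054024576026933 0.0
[[5.5,-22.3,-5.6,0.1,1.1,0.2],[5.5,-22.4,-5.4,0.1,1,0.2],[5.6,-22.4,-5.3,0.1,1.1,0.2],[5.5,-22.4,-5.2,0.1,1.1,0.2],[5.6,-22.5,-5,0.1,1,0.2],[5.6,-22.4,-4.8,0.2,1.1,0.2],[5.6,-22.6,-4.7,0.1,1,0.2],[5.6,-22.5,-4.6,0.1,1.1,0.2],[5.6,-22.6,-4.4,0.1,1.1,0.2],[5.6,-22.6,-4.2,0.1,1,0.2],[5.6,-22.6,-4.1,0.1,1.1,0.2],[5.6,-22.6,-4,0.1,1.1,0.2]]
max row 23.75310506018108 1.1357816691600549
[0.56607995 0.01895383 0.23189384]
```

Emit:
step_arm(motion=[[-18, -3.7, -16, 0, 0, 0], [-18, -3.8, -16, 0, 0, 0], [-18, -3.7, -16, 0, 0, 0], [-16.2, -3.8, -14.4, 0, 0, 0], [-16.2, -3.7, -14.5, 0, 0, 0], [5.5, -22.3, -5.6, 0.1, 1.1, 0.2], [5.5, -22.4, -5.4, 0.1, 1, 0.2], [5.6, -22.4, -5.3, 0.1, 1.1, 0.2], [5.5, -22.4, -5.2, 0.1, 1.1, 0.2], [5.6, -22.5, -5, 0.1, 1, 0.2]])

```text
clock: 22.42
position: [0.6151, 0.1763, 0.295]
ee_rot: [-0.009, 0.96, 0.004, 0.281]
ft_force: [-0.8, -0.8, -1.5]
grip_width: 0.369
```

Run:
```python
from h import *
p,R=cur();o=manip.get_obs();print(p,o["joint_pos"].round(3),o["joint_velocities"].round(2))
A=REF_P-REF_R[:,2]*.15
plan(p,R,A+[0,0,.05],REF_R,8)
```

```text
[0.61513043 0.17627782 0.29502743] [ 0.936  0.1   -1.445  1.803  0.46   0.85   0.886] [ 0.9  -0.69 -0.09  0.13 -1.3  -0.29  1.15]
[[6.8,-19.6,1.5,0.1,0.9,0.2],[6.8,-19.6,1.7,0.1,0.9,0.2],[6.6,-19.6,1.8,0.1,0.9,0.2],[6.5,-19.7,2,0.2,0.9,0.3],[6.4,-19.7,2.1,0.1,0.9,0.2],[6.3,-19.7,2.3,0.1,0.9,0.2],[6.2,-19.7,2.4,0.1,0.9,0.2],[6.1,-19.7,2.5,0.1,0.9,0.2]]
max row 20.84082531955009 0.9695359714832659
```

Emit:
step_arm(motion=[[6.8, -19.6, 1.5, 0.1, 0.9, 0.2], [6.8, -19.6, 1.7, 0.1, 0.9, 0.2], [6.6, -19.6, 1.8, 0.1, 0.9, 0.2], [6.5, -19.7, 2, 0.2, 0.9, 0.3], [6.4, -19.7, 2.1, 0.1, 0.9, 0.2], [6.3, -19.7, 2.3, 0.1, 0.9, 0.2], [6.2, -19.7, 2.4, 0.1, 0.9, 0.2], [6.1, -19.7, 2.5, 0.1, 0.9, 0.2], [0, 0, 0, 0, 0, 0]])

```text
clock: 23.55
position: [0.576, 0.0127, 0.2541]
ee_rot: [0.006, 0.976, -0.005, 0.218]
ft_force: [0.8, 0.5, -1.3]
grip_width: 0.366
```

```bash
cat > rel.py <<'E'
from h import *
import sys
p,R=cur();o=manip.get_obs();print(p,o["joint_pos"].round(2),o["ft_force"].round(1))
print("offset from ref in tool axes mm",((p-REF_P)@REF_R*1e3).round(1),"rot deg",np.degrees(Ro.from_matrix(REF_R.T@R).as_rotvec()).round(2))
h=float(sys.argv[1]);plan(p,R,REF_P-REF_R[:,2]*h,REF_R,int(sys.argv[2]))
E
python3 rel.py .05 8
```

```text
[0.57595143 0.01267776 0.25414354] [ 1.11 -0.1  -1.16  1.91 -0.07  0.84  1.52] [ 0.8  0.5 -1.3]
offset from ref in tool axes mm [ -18.5   -6.1 -195.8] rot deg [ 0.53  0.21 -0.21]
[[2.2,0.9,18.2,-0.1,-0,0],[2.3,0.9,18.3,-0,-0.1,0.1],[2.3,0.9,18.2,-0.1,0,-0],[2.3,0.9,18.2,-0.1,-0,0],[2.2,0.8,18.3,-0,-0,0],[2.3,0.9,18.2,-0.1,-0.1,0.1],[2.3,0.8,18.2,-0.1,0,-0],[2.3,0.8,18.2,-0,-0,0]]
max row 18.46591454545374 0.17320508075688776
```

Emit:
step_arm(motion=[[2.4, 0.9, 18.2, -0.1, 0, 0], [2.4, 0.9, 18.3, 0, -0.1, 0.1], [2.4, 0.9, 18.2, -0.1, 0, 0], [2.4, 0.9, 18.2, -0.1, 0, 0], [2.4, 0.8, 18.3, 0, 0, 0], [2.3, 0.9, 18.2, -0.1, -0.1, 0.1], [2.3, 0.8, 15, -0.1, 0, 0], [0, 0, 0, 0, 0, 0]])

```text
clock: 24.55
position: [0.6178, 0.0266, 0.1348]
ee_rot: [0.003, 0.975, 0.001, 0.224]
ft_force: [-0.7, 0.4, -1.5]
grip_width: 0.371
```

```bash
python3 rel.py .045 2
```

```text
[0.61784533 0.02659555 0.13476108] [ 0.85  0.28 -1.1   1.97  0.55  0.65  1.01] [-0.7  0.4 -1.5]
offset from ref in tool axes mm [ -5.    8.  -70.1] rot deg [-0.2  -0.45 -0.44]
[[2.6,-4,12.5,0.1,0.2,0.2],[2.6,-4.1,12.5,0.1,0.2,0.2]]
max row 13.409697983176205 0.30000000000000004
```

Emit:
step_arm(motion=[[2.6, -4, 10, 0.1, 0.2, 0.2], [2.4, -4, 10, 0.1, 0.2, 0.2], [0, 0, 0, 0, 0, 0], [0, 0, 0, 0, 0, 0], [0, 0, 0, 0, 0, 0]])

```text
clock: 25.18
position: [0.6231, 0.0184, 0.1155]
ee_rot: [0.007, 0.975, -0.0, 0.222]
ft_force: [-0.9, -0.2, -2.0]
grip_width: 0.368
```

```bash
python3 rel.py .03 2
```

```text
[0.6231421  0.01842698 0.1155374 ] [ 0.81  0.32 -1.05  1.97  0.61  0.63  0.97] [-0.9 -0.2 -2. ]
offset from ref in tool axes mm [ -1.6  -0.1 -50.4] rot deg [ 0.03 -0.19 -0.01]
[[0.8,0.1,10.2,-0,0.1,0],[0.9,0,10.2,-0,0.1,0]]
max row 10.239628899525606 0.1
```

Emit:
step_arm(motion=[[0.6, 0, 6, 0, 0.1, 0], [0.6, 0, 6, 0, 0.1, 0], [0.4, 0, 6, 0, 0, 0], [0, 0, 6, 0, 0, 0], [0, 0, 0, 0, 0, 0], [0, 0, 0, 0, 0, 0]])

```text
clock: 25.92
position: [0.6327, 0.0185, 0.0915]
ee_rot: [0.007, 0.976, -0.0, 0.22]
ft_force: [0.4, 0.1, -1.8]
grip_width: 0.366
```

```bash
python3 rel.py .0 4; python3 look.py r1
```

```text
[0.63268266 0.01848134 0.09146963] [ 0.74  0.38 -0.99  1.97  0.69  0.61  0.91] [ 0.4  0.1 -1.8]
offset from ref in tool axes mm [  0.1   0.  -24.6] rot deg [ 0.03  0.03 -0.01]
[[-0,0,6.1,-0,-0,0],[-0,0,6.2,-0,-0,0],[-0.1,0,6.1,-0,-0,0],[0,0,6.2,-0,-0,0]]
max row 6.2 0.0
[0.63268266 0.01848134 0.09146963] [ 0.74  0.38 -0.99  1.97  0.69  0.61  0.91]
[[-0.903  0.014  0.429]
 [ 0.013  1.    -0.004]
 [-0.429  0.003 -0.904]]
```

View pics/r1.png

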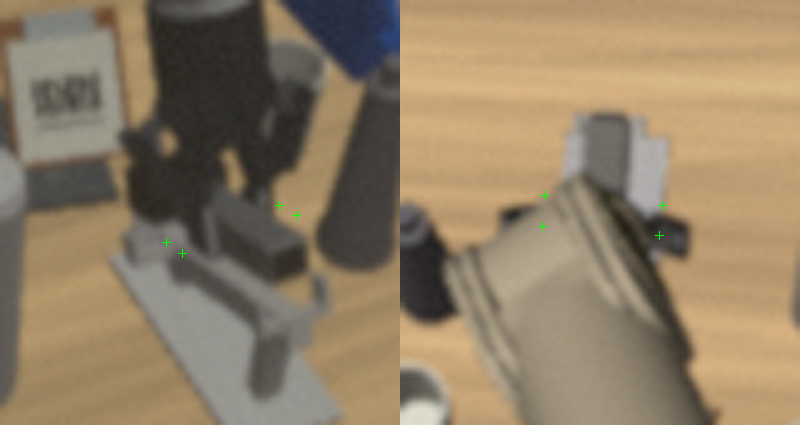

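The scanner is parallel to the rib, about 25 mm above it, with its rear end between the rear cheeks at (300,280) in the left half. I'll lower it in small steps.

Emit:
step_arm(motion=[[0, 0, 5, 0, 0, 0], [0, 0, 5, 0, 0, 0], [0, 0, 5, 0, 0, 0], [0, 0, 4, 0, 0, 0], [0, 0, 0, 0, 0, 0], [0, 0, 0, 0, 0, 0]])

```text
clock: 26.78
position: [0.6415, 0.0181, 0.0732]
ee_rot: [0.007, 0.976, -0.0, 0.22]
ft_force: [-0.3, 1.5, -2.3]
grip_width: 0.368
```

```bash
python3 rel.py .0 2
```

```text
[0.64147532 0.01814139 0.07319709] [ 0.7   0.42 -0.94  1.96  0.75  0.59  0.86] [-0.3  1.5 -2.3]
offset from ref in tool axes mm [-0.  -0.3 -4.3] rot deg [0.04 0.01 0.  ]
[[0,0.1,2.2,-0,-0,-0],[0,0.2,2.1,-0,-0,-0]]
max row 2.202271554554524 0.0
```

Emit:
step_arm(motion=[[0, 0.2, 2, 0, 0, 0], [0, 0.1, 2, 0, 0, 0], [0, 0, 0.5, 0, 0, 0], [0, 0, 0, 0, 0, 0], [0, 0, 0, 0, 0, 0]])

```text
clock: 27.4
position: [0.6436, 0.0184, 0.0694]
ee_rot: [0.007, 0.975, -0.001, 0.22]
ft_force: [-0.4, 0.8, -2.0]
grip_width: 0.372
```

```bash
python3 rel.py .0 2;python3 look.py r2
```

```text
[0.64355104 0.01836259 0.06941451] [ 0.68  0.43 -0.93  1.96  0.77  0.59  0.85] [-0.4  0.8 -2. ]
offset from ref in tool axes mm [-0.3 -0.   0. ] rot deg [ 0.08 -0.01 -0.01]
[[0.1,0,-0,-0,0,0],[0.2,0,-0,-0.1,0,0]]
max row 0.2 0.1
[0.64355104 0.01836259 0.06941451] [ 0.68  0.43 -0.93  1.96  0.77  0.59  0.85]
[[-0.903  0.014  0.429]
 [ 0.013  1.    -0.005]
 [-0.429  0.002 -0.903]]
```

View pics/r2.png

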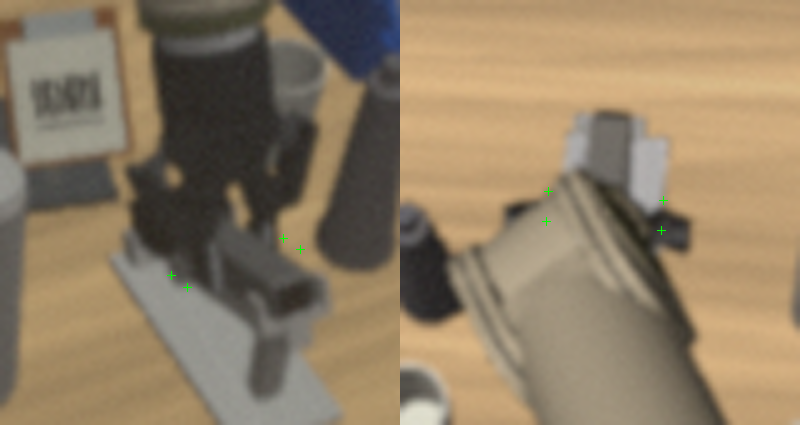

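Emit:
step_arm(motion=[[0, 0, 1, 0, 0, 0], [0, 0, 0.8, 0, 0, 0], [0, 0, 0, 0, 0, 0]])

```text
clock: 27.88
position: [0.6436, 0.0184, 0.0696]
ee_rot: [0.007, 0.976, -0.003, 0.22]
ft_force: [1.2, -0.9, -1.2]
grip_width: 0.369
```

```bash
python3 rel.py .0 2
```

```text
[0.64358499 0.01838525 0.06961974] [ 0.68  0.42 -0.93  1.96  0.77  0.59  0.84] [ 1.2 -0.9 -1.2]
offset from ref in tool axes mm [-0.4 -0.  -0.2] rot deg [ 0.28  0.02 -0.06]
[[0.2,0,0.1,-0.1,-0,0],[0.2,0,0.1,-0.2,-0,0.1]]
max row 0.223606797749979 0.223606797749979
```

Emit:
step_arm(motion=[[0, 0, 0, 0, 0, 0], [0, 0, 0, 0, 0, 0], [0, 0, 0, 0, 0, 0], [0, 0, 0, 0, 0, 0]], jaw=60)

```text
clock: 28.38
position: [0.6444, 0.0185, 0.07]
ee_rot: [0.007, 0.975, -0.002, 0.22]
ft_force: [-0.6, 0.0, -0.2]
grip_width: 0.702
```

Emit:
step_arm(motion=[[0, 0, 0, 0, 0, 0], [0, 0, 0, 0, 0, 0], [0, 0, -10, 0, 0, 0], [0, 0, -20, 0, 0, 0], [0, 0, -25, 0, 0, 0], [0, 0, -25, 0, 0, 0], [0, 0, -25, 0, 0, 0], [0, 0, -25, 0, 0, 0], [0, 0, -25, 0, 0, 0], [-30, 0, -15, 0, 0, 0], [-30, 0, -15, 0, 0, 0], [-30, 0, -15, 0, 0, 0], [0, 0, 0, 0, 0, 0]], jaw=75)

```text
clock: 30.0
position: [0.6369, 0.0234, 0.3001]
ee_rot: [0.004, 0.975, -0.008, 0.221]
ft_force: [-0.4, 0.8, -0.7]
grip_width: 0.873
```

```bash
python3 look.py r3; python3 rel.py 0.2 1
```

```text
[0.63690339 0.02337219 0.30011894] [ 1.07  0.18 -1.32  1.71  0.34  0.97  1.22]
[[-0.902  0.011  0.432]
 [ 0.004  1.    -0.017]
 [-0.432 -0.014 -0.902]]
[0.63509252 0.02353128 0.29783716] [ 1.07  0.18 -1.32  1.71  0.34  0.97  1.22] [-0.4  0.8  0. ]
offset from ref in tool axes mm [ -90.6    5.7 -210. ] rot deg [ 0.87 -0.   -0.59]
[[90.6,-4.6,10,-0.9,0,0.6]]
max row 91.2662040407072 1.0816653826391966
```

View pics/r3.png

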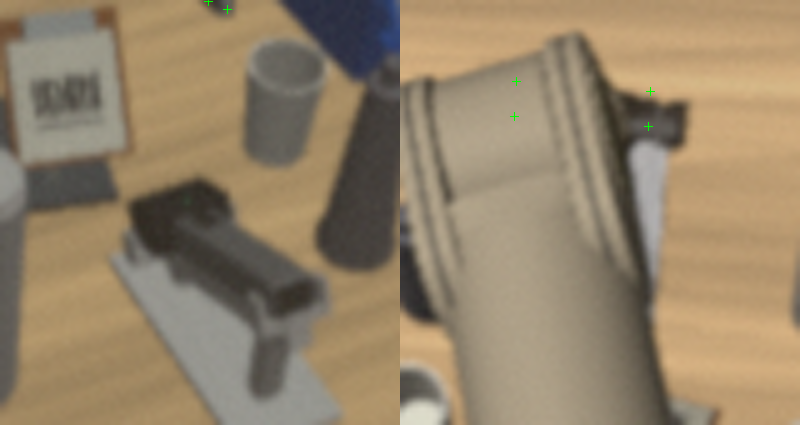

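Emit:
step_arm(motion=[[0, 0, 0, 0, 0, 0], [0, 0, 0, 0, 0, 0], [0, 0, 0, 0, 0, 0], [0, 0, 0, 0, 0, 0]])

```text
clock: 30.6
position: [0.6329, 0.0233, 0.2958]
ee_rot: [0.003, 0.976, -0.01, 0.218]
ft_force: [0.2, -0.5, -0.4]
grip_width: 0.876
```

Run:
```python
from h import *
im=manip.camera("scene");cv2.imwrite("pics/scene_end.png",im)
a=cv2.imread("pics/scene0.png")
A=cv2.cvtColor(a,6).astype(np.float32);B=cv2.cvtColor(im,6).astype(np.float32)
for nm,(x0,y0,x1,y1) in {"scanner":(278,197,322,235),"can":(238,192,262,250),"cone":(322,180,340,222),"cup":(302,172,322,198),"ticket":(250,164,285,200)}.items():
    print(nm,cv2.phaseCorrelate(A[y0:y1,x0:x1],B[y0:y1,x0:x1],cv2.createHanningWindow((x1-x0,y1-y0),cv2.CV_32F)),np.abs(A-B)[y0:y1,x0:x1].mean())
d=cv2.absdiff(a,im).max(2);d=(d*4).clip(0,255).astype(np.uint8)
cv2.imwrite("pics/diff.png",np.vstack([im[150:260],cv2.cvtColor(np.uint8(np.minimum(cv2.absdiff(a,im).max(2).astype(int)*3,255)),8)[150:260]]))
```

```text
scanner ((0.2768934582415561, 0.009136475396225308), 0.9210711638132731) 2.4061005
can ((0.12506036231239648, 0.17605693456591354), 0.8870231688022614) 1.9425287
cone ((0.02576911127285264, 0.6575514204544568), 1.0495654335728397) 1.8690476
cup ((-0.09138173260646276, 0.5075254074630724), 0.9445290596396835) 1.8846154
ticket ((-0.03802806223058752, -0.014552062929674037), 0.9406257783189232) 2.0468254
```

View pics/diff.png

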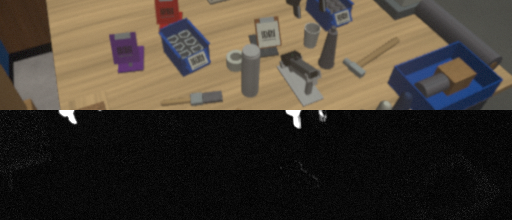

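The scanner shows a shift of about 0.3 px (roughly 1 mm) from the start picture. Everything else differs only by noise, apart from the arm itself. I'm handing in.

Run:
```python
from workcell import manip
o=manip.get_obs();print(o["clock"],o["ft_force"].round(1),abs(o["joint_velocities"]).max());print(manip.hand_in())
```

```text
30.65 [-0.9  0.8 -0.6] 0.005874858309201736
the job is handed in; nothing more can be done
None
```

The job is done and handed in at about 31 s of the 64 s allowed. I scanned the ticket on the grey stand, then the button bin's label. I then put the scanner back in its rest, released it and moved the arm clear. `hand_in` reports no verdict, so these are my own checks.

| Scan | Window to label | Beam off centre | Off square | Held |
|---|---|---|---|---|
| Ticket | 103 mm | 2 mm | 0.2° | about 1.5 s |
| Button label | 103 mm | 1 mm | 0.2° | about 1.5 s |

These figures come from the arm's pose and label positions measured in the pictures, not from a direct reading of the beam.

- **Scanner in its rest:** in the scene picture it lies within about 0.3 px (roughly 1 mm) of where it started.
- **Everything else:** a before-and-after comparison of the scene picture (middle of the bench) shows nothing but the arm changed. The wrist force stayed within about 3 N at each reading I took.

**What disagreed or did not go smoothly:**
- **Heights:** the pictures gave heights about 3 to 7 mm below the text for the things I could compare cleanly. The thread cone came out 16 mm low, probably because I picked its tip poorly. I used in-between heights, well inside the tolerances.
- **First approach:** the last joint came near its limit, so I backed off before gripping and took the grasp turned half round.
- **Ticket move:** the first move stopped 77 mm from the label. I corrected it to 103 mm before the hold.
- **On the way to and from the bin:** joint 3 came within about 0.01 rad of its limit. Every reading stayed inside the range.

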